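Put three plaster casts onto their own plinths

TASK

The three plaster casts stand on the wrong plinths. Swap them round so that the man with the hat ends on the round plinth, the owl on the square one and the donkey on the oblong one, each upright in the middle of its plinth, standing one of them on the empty turntable as a halfway place. Set the casts down gently, do not knock them over or against each other, and leave the paint jar, bowl and sanding block where they are.

Things in the scene. Friction and masses are not known exactly. Their poses are not given: they have to be found in the camera images.
- man: White plaster cast of a man with a wide-brimmed hat, 108 mm tall, about 250 g (200 to 330 g). Origin: centre of its underside; z up through the hat, face to -x. Round foot, diameter 54 mm. The flat hat brim, diameter 60 mm, lies 72 to 78 mm above the origin; above it the crown of the hat is an upright cylinder, diameter 30 mm, from 78 to 105 mm, centred on the z axis: the place to grip. Starts on the square plinth.
- owl: White plaster cast of a stout owl, 92 mm tall (small ear tufts to 104 mm), about 300 g (240 to 390 g). Origin: centre of its underside; z up, face to -x. Round foot, diameter 48 mm; its body is an upright cylinder, diameter 52 mm, from 25 to 72 mm above the origin, the place to grip (from the sides, along y: on the face side the eyes and beak stand out). Starts on the oblong plinth.
- donkey: White plaster donkey, about 250 g (200 to 330 g). Origin: centre of the underside of its foot slab (74 x 36 x 8 mm); z up, head to -x, tail to +x. Its trunk is a block 68 mm along x and 30 mm wide along y, from 40 to 70 mm above the origin, centred on the z axis: grip it across y at its middle. Neck and head rise at the -x end (x = -22 to -67 mm) to 103 mm, ears to 119 mm. Starts on the round plinth.
- plinth_round: Fixed round dark-wood plinth, diameter 104 mm (96 mm flat top), 25 mm high. Origin: centre of its underside on the bench, so the top is at origin + 25 mm. Place of the man.
- plinth_square: Fixed square dark-wood plinth, 96 x 96 mm, 25 mm high. Origin: centre of its underside on the bench. Place of the owl.
- plinth_oblong: Fixed oblong dark-wood plinth, 130 mm along its x, 90 mm along its y, 25 mm high. Origin: centre of its underside on the bench. Place of the donkey; the donkey's heading on it does not matter.
- turntable: Round bare aluminium modelling turntable, locked and fixed to the bench, top disc diameter 120 mm, 25 mm high. Origin: centre of its underside on the bench. Empty at the start: the halfway place.
- paint_jar: Bystander: round white jar with a black cap, diameter 54 mm, 70 mm tall. Origin: centre of its underside. Leave it where it is.
- bowl: Bystander: white ceramic bowl, diameter 84 mm, 45 mm tall. Origin: centre of its underside. Leave it where it is.
- sanding_block: Bystander: cork sanding block 85 x 55 x 29 mm (x, y, z). Origin: centre of its underside. Leave it where it is.
Things that resemble listed ones, but are neither listed nor needed, are in the scene too. What is shaped like the plinth_round but red is not meant.

How it is judged:
By the outcome, as a careful person would: the job done as asked, in the order asked, and still so for the second after the job is handed in, with the robot touching nothing.
It also fails if it takes over 128 s, if anything falls off the work surface, if the arm or the gripper's body presses on something with over 40 N, if the wrist force passes 120 N, or if a joint passes its speed limit or range.

ROBOT

A 6-joint arm with a two-finger parallel gripper is mounted at the origin on the work surface. World frame = base frame: x ahead of the robot, y to its left, z up, the work surface at z = 0. Lengths are in m, angles in rad, forces in N, time in s.
With the tool pointing down it reaches from about 0.375 to 0.925 m from the base axis. Payload 5.7 kg.
Tool frame: the origin (TCP) lies at the very end of the fingers, on their centre line; the grasp point (between the pads) lies 19 mm behind it; z points along the fingers, y is the line along which they close (so a half turn about z gives the same grasp; the last joint's range is limited). The gripper opens to 88 mm and grips with 3 to 60 N. Pads are 20 mm wide; open, the fingers measure 115 mm over their backs; the gripper's body (75 mm by 178 mm) begins 61 mm behind the grasp point.
Start: joints at [-1.371, 0.359, 1.51, -0, 1.272, -0.115], TCP at [0.186, -0.57, 0.223] pointing down, gripper open.
Joint ranges: [-2.97, 2.97], [-1.01, 2.36], [0.21, 2.38], [-0.96, 4.11], [0.2, 2.71], [-2.98, 2.98]. Speed limits (rad/s): [2.39, 2.39, 3.14, 3.14, 3.14, 3.14].

INTERFACE

Orientations are given as a rotation vector (axis times angle).
In Python, from plant import get_obs, grab_frame, sign_off gives the robot as it stands. The module is installed in compiled form; this text tells all that it offers.
- The arm moves only by the tool send_rows, never from a script. Its argument "commands" is a list of rows, each an object of numbers: "rx", "ry", "rz": the turn, a rotation vector about the tool's x, y, z each as a share of 180 degrees, from -1 to 1; "dx", "dy", "dz": the shift along the tool's x, y, z each as a share of 25 cm, from -1 to 1; "fingers": the gripper's target within -1 to 1 (fully open at 1, half-way at 0, shut at -1). A call has 1 to 8 rows; each row is the pose to reach, as a shift and turn from the pose commanded when the call began, along the tool's axes at that moment, turning the shorter way round; what a row does not reach only later rows make up. A row lasts 1/12 s, in which the tool goes at most 41.7 mm and 7.16 degrees, less where a joint would pass 70% of its speed; a pose out of reach is approached as far as the arm can. A call with a number of a shift or a turn outside -1 to 1 is refused whole. A call with a gripper value outside its range is refused whole. The fingers move at their own pace and stop on an object; the grip force is fixed at half the most. Time passes only in rows, so rows that repeat a pose let the fingers close. It gives the time, the measured TCP pose, the force, the opening and the grip force at its end, in the units of the state.
- get_obs(): the state, without advancing time (a new reading comes with each control period).
- grab_frame(name): name is "side" or "top" or "wrist"; returns a dict with "image" (420x560x3 uint8, blue, green, red), "fx", "fy", "cx", "cy" (pixels), "rvec" (rotation vector, rad) and "tvec" (3), from world to camera coordinates, as OpenCV has them; the wrist camera has in their place "T_tool_cam" (4x4, takes a point from camera to tool coordinates, whose origin is the TCP and whose axes are the flange's). Camera axes: x right, y down, z forward; pixel columns grow to the right and rows downward; lengths in m; the calibration is good to about 2 mm. The wrist camera is an equidistant fisheye: a pixel r from the principal point sees the ray r / f radians off the axis. A picture is of the moment at which its call begins: read the wrist's pose just before it. There is no depth.
- sign_off(): hands the job in; it is judged then, once.
The state is a dict: "time": time; "q": joint angles; "qvel": joint speeds; "effort": joint torques, N m; "position": TCP position; "eef_rot": TCP orientation; "contact_force": force on the tool from outside, world axes, zero at the start; "moment": the same for the moment, N m; "grip_width": finger opening in m; "finger_force": force on a finger pad.
Only numpy, scipy, OpenCV 4.12 (cv2) and the standard library are available. Lean on these libraries where they do the work, as an engineer would, in place of code of your own. Each camera call takes 0.05 s, during which the arm holds its last target. There are 200 camera calls.

## Working session

There is one attempt and no reset: what is moved stays moved. The work goes in short steps, Python scripts to look and compute and a tool call to move; the robot and the scene stay as the last step left them, time stands still between calls to the robot, and variables do not carry over. Pictures are saved under pics/ and viewed, at most 14 in all, crops included, and the job is handed in when it is done.

Besides the shell and the picture viewer there is one more tool, called after "Request:" as a command line: name --argument value ..., lists and objects as JSON in quotes. send_rows: Moves the arm, as the interface text tells. Its arguments: {"type":"object","properties":{"commands":{"type":"array","items":{"type":"object","properties":{"rx":{"type":"number","minimum":-1,"maximum":1},"ry":{"type":"number","minimum":-1,"maximum":1},"rz":{"type":"number","minimum":-1,"maximum":1},"dx":{"type":"number","minimum":-1,"maximum":1},"dy":{"type":"number","minimum":-1,"maximum":1},"dz":{"type":"number","minimum":-1,"maximum":1},"fingers":{"type":"number"}}}}},"required":["commands"]}

```bash
mkdir -p pics
cat > h.py <<'E'
import numpy as np, cv2, pickle
from plant import get_obs, grab_frame, sign_off
def snap(n,f):
    o=get_obs(); d=grab_frame(n); cv2.imwrite(f'pics/{f}.png',d['image']); pickle.dump((o,d),open(f'pics/{f}.pkl','wb')); return o,d
def load(f): return pickle.load(open(f'pics/{f}.pkl','rb'))
def ray(d,u,v,o=None):
    if 'rvec' in d:
        R=cv2.Rodrigues(np.array(d['rvec'],float))[0]; t=np.array(d['tvec'],float).ravel()
        return -R.T@t, R.T@np.array([(u-d['cx'])/d['fx'],(v-d['cy'])/d['fy'],1])
    a=np.array([(u-d['cx'])/d['fx'],(v-d['cy'])/d['fy']]); r=np.linalg.norm(a)
    c=np.array([*(a/max(r,1e-9)*np.sin(r)),np.cos(r)])
    T=np.array(d['T_tool_cam']); R=cv2.Rodrigues(np.array(o['eef_rot'],float))[0]
    return R@T[:3,3]+np.array(o['position']), R@T[:3,:3]@c
def at(d,u,v,z,o=None):
    p,r=ray(d,u,v,o); return p+r*(z-p[2])/r[2]
def proj(d,P):
    return cv2.projectPoints(np.array(P,float).reshape(-1,3),np.array(d['rvec'],float),np.array(d['tvec'],float),np.array([[d['fx'],0,d['cx']],[0,d['fy'],d['cy']],[0,0,1.]]),None)[0].reshape(-1,2)
E
python3 - <<'E'
from h import *
o,d=snap('top','top0'); _,s=snap('side','side0')
for k in ('time','position','eef_rot','grip_width','contact_force'): print(k,np.round(o[k],3))
for x in (d,s): print(np.round(ray(x,x['cx'],x['cy']),3), x['fx'])
E
```

```text
time 0.0
position [ 0.186 -0.57   0.222]
eef_rot [-3.101 -0.492  0.   ]
grip_width 0.088
contact_force [-0.214  0.788 -0.187]
[[ 4.540e-01  1.420e-01  1.347e+00]
 [ 8.500e-02  1.000e-03 -9.960e-01]] 477.49372494645985
[[ 0.496  1.042  1.067]
 [ 0.07  -0.659 -0.749]] 496.66806823819167
```

View pics/top0.png

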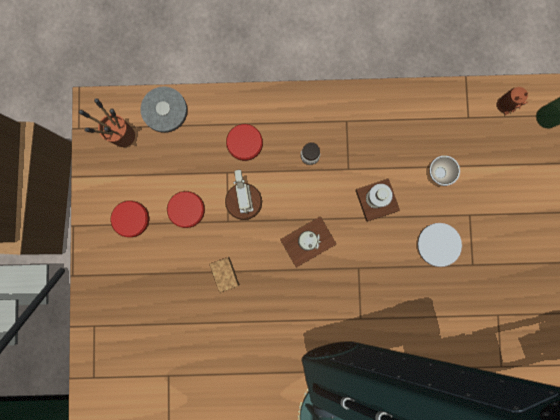

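View pics/side0.png

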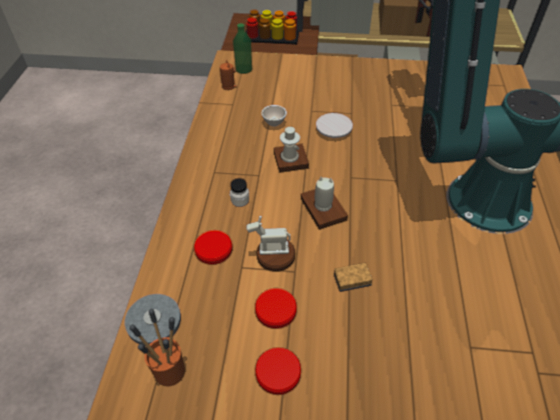

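The top view shows the turntable at (163,109), with a brush pot next to it. The donkey is on the round plinth (243,201), the man on the square one (378,199) and the owl on the oblong one (308,241). I'll enlarge it to get precise pixels.

Run:
```python
from h import *
o,d=load('top0'); im=d['image']
a=cv2.resize(im[140:280,220:410],None,fx=4.2,fy=4.2,interpolation=cv2.INTER_CUBIC); cv2.imwrite('pics/c0.png',a)
g=im.astype(int)
hsv=cv2.cvtColor(im,cv2.COLOR_BGR2HSV)
for n,(u,v),z in [('tt',(163,109),.025),('round',(243,201),.025),('sq',(378,199),.025),('obl',(308,241),.025),('jar',(311,152),.07),('bowl',(445,170),.045),('sand',(223,274),.029),('pot',(113,130),.05),('brush',(95,112),.15)]:
    p=at(d,u,v,z); print(n,p.round(3),np.hypot(*p[:2]).round(3))
```

```text
tt [0.866 0.478 0.025] 0.989
round [0.598 0.256 0.025] 0.651
sq [ 0.593 -0.12   0.025] 0.605
obl [0.482 0.079 0.025] 0.488
jar [0.722 0.065 0.07 ] 0.725
bowl [ 0.667 -0.304  0.045] 0.732
sand [0.398 0.314 0.029] 0.507
pot [0.803 0.61  0.05 ] 1.008
brush [0.824 0.62  0.15 ] 1.032
```

View pics/c0.png

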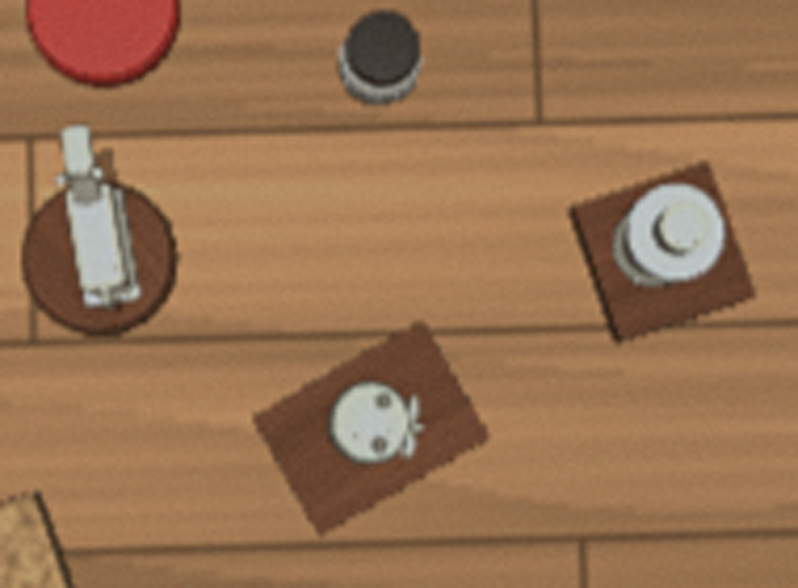

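Run:
```python
from h import *
o,d=load('top0'); _,s=load('side0')
c=lambda U,V,z: at(d,(U+.5)/4.2-.5+220,(V+.5)/4.2-.5+140,z)[:2]
def P(n,*a): print(n,*[np.round(x,4) for x in a])
sq=[c(571,207,0),c(707,163,.025),c(753,296,.025),c(616,342,0)]; P('sq',np.mean(sq,0),*sq)
ob=[c(419,322,.025),c(488,437,.025),c(320,535,.025),c(254,414,.025)]; P('ob',np.mean(ob,0),*ob)
P('round',c(100,258,.02)); P('man',c(683,229,.13),c(676,232,.103))
P('owl',c(371,423,.117)); P('owlface',c(412,414,.07))
P('donk rear/front/mid',c(104,290,.095),c(88,190,.095),c(97,241,.095),'head',c(76,135,.128))
P('jar',c(381,47,.07))
P('tt edges',*[at(d,u,v,.025)[:2] for u,v in ((141,109),(187,109),(163.5,87),(163.5,132))])
# brush tips triangulation: try all pairs, report closest-approach gap
T=[(98,102),(83,113),(86,130),(107,125),(105,116)]; S=[(155,313),(134,332),(140,346),(172,322)]
for t in T:
  for q in S:
    p,r=ray(d,*t); p2,r2=ray(s,*q); 
    k=np.linalg.lstsq(np.c_[r,-r2],p2-p,rcond=None)[0]; a=p+k[0]*r; b=p2+k[1]*r2
    if np.linalg.norm(a-b)<.012: P('brush',t,q,(a+b)/2,np.linalg.norm(a-b))
big=cv2.resize(d['image'][80:170,70:200],None,fx=3,fy=3,interpolation=cv2.INTER_CUBIC); b2=cv2.resize(s['image'][280:400,110:230],None,fx=2.25,fy=2.25,interpolation=cv2.INTER_CUBIC)
cv2.imwrite('pics/c1.png',np.hstack([big,b2]))
```

```text
sq [ 0.5931 -0.1194] [ 0.6267 -0.0623] [ 0.6505 -0.1501] [ 0.5609 -0.1764] [ 0.5344 -0.0889]
ob [0.4815 0.0792] [0.5497 0.0449] [0.4727 0.002 ] [0.4116 0.1143] [0.492  0.1555]
round [0.5985 0.2552]
man [ 0.5946 -0.1104] [ 0.596  -0.1116]
owl [0.4819 0.0831]
owlface [0.4879 0.0546]Traceback (most recent call last):
  File "<stdin>", line 9, in <module>
  File "<stdin>", line 4, in P
    return _wrapfunc(a, 'round', decimals=decimals, out=out)
    return _wrapit(obj, method, *args, **kwds)
    result = getattr(arr, method)(*args, **kwds)
numpy._core._exceptions._UFuncNoLoopError: ufunc 'multiply' did not contain a loop with signature matching types (dtype('<U4'), dtype('float64')) -> None
```

Run:
```python
from h import *
o,d=load('top0'); _,s=load('side0')
c=lambda U,V,z: at(d,(U+.5)/4.2-.5+220,(V+.5)/4.2-.5+140,z)[:2]
def P(n,*a): print(n,*[np.round(x,4) for x in a])
P('donk rear/front/mid/head',c(104,290,.095),c(88,190,.095),c(97,241,.095),c(76,135,.128))
P('jar',c(381,47,.07))
P('tt edges',*[at(d,u,v,.025)[:2] for u,v in ((141,109),(187,109),(163.5,87),(163.5,132))])
T=[(98,102),(83,113),(86,130),(107,125),(105,116)]; S=[(155,313),(134,332),(140,346),(172,322)]
for t in T:
  for q in S:
    p,r=ray(d,*t); p2,r2=ray(s,*q)
    k=np.linalg.lstsq(np.c_[r,-r2],p2-p,rcond=None)[0]; a=p+k[0]*r; b=p2+k[1]*r2
    if np.linalg.norm(a-b)<.012: P('brush',t,q,(a+b)/2,np.linalg.norm(a-b))
big=cv2.resize(d['image'][80:170,70:200],None,fx=3,fy=3,interpolation=cv2.INTER_CUBIC); b2=cv2.resize(s['image'][280:400,110:230],None,fx=2.25,fy=2.25,interpolation=cv2.INTER_CUBIC)
cv2.imwrite('pics/c1.png',np.hstack([big,b2]))
```

```text
donk rear/front/mid/head [0.5701 0.2467] [0.6336 0.2555] [0.6012 0.2505] [0.6632 0.2593]
jar [0.7251 0.0668]
tt edges [0.8682 0.5399] [0.8645 0.4095] [0.9304 0.4757] [0.8    0.4764]
brush [ 98 102] [134 332] [0.8391 0.6009 0.1794] 0.0033
brush [ 83 113] [155 313] [0.7825 0.6016 0.2645] 0.0094
brush [ 83 113] [140 346] [0.8116 0.6342 0.1903] 0.0025
brush [ 86 130] [172 322] [0.7513 0.6046 0.2411] 0.0041
brush [105 116] [155 313] [0.7961 0.5722 0.2096] 0.0014
```

View pics/c1.png

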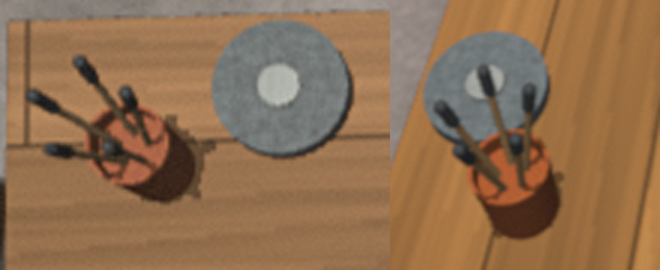

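The pot and its brushes (tips up to z≈0.21, around (0.80,0.57)) are close to the turntable. The turntable centre at (0.865,0.476) is only in reach with the tool tilted outward. I'll carry the owl with a tilted grip, closing tangentially.

```bash
cat >> h.py <<'E'
from scipy.spatial.transform import Rotation as Ro
def pose(G,psi,th=0):
    "grasp point G, psi: heading of tool x (deg), th: tilt toward tool x -> TCP, R"
    p=np.radians(psi); R=np.array([[np.cos(p),np.sin(p),0],[np.sin(p),-np.cos(p),0],[0,0,-1.]])@Ro.from_euler('y',th,degrees=True).as_matrix()
    return np.array(G)+.019*R[:,2],R
def rel(A,B):
    "units to send from pose A to pose B"
    (p,R),(q,Q)=A,B; s=R.T@(q-p)/.25; w=Ro.from_matrix(R.T@Q).as_rotvec()/np.pi
    print('d',s.round(3),'r',w.round(4),'rows',round(max(np.linalg.norm(s)*.25/.0417,np.linalg.norm(w)*180/7.16),1))
def now():
    o=get_obs(); R=Ro.from_rotvec(o['eef_rot']).as_matrix(); x=R[:,0]
    print('t',round(o['time'],2),'G',(np.array(o['position'])-.019*R[:,2]).round(4),'psi',np.degrees(np.arctan2(x[1],x[0])).round(2),'z',R[:,2].round(3),'q',np.round(o['q'],3),'F',np.round(o['contact_force'],1),'w',np.round(o['grip_width'],4))
    return np.array(o['position']),R
E
python3 - <<'E'
from h import *
A=now(); W=[pose((.30,-.37,.27),18),pose((.40,-.15,.30),53),pose((.47,.06,.30),88)]
for w in W: rel(A,w); A=w
E
```

```text
t 0.1 G [ 0.1857 -0.5699  0.2409] psi 18.04 z [-0.     0.002 -1.   ] q [-1.371  0.359  1.511  0.     1.272 -0.115] F [-0.1 -0.1 -0.3] w 0.0879
d [ 0.682 -0.619 -0.115] r [-0.0005 -0.0001  0.0002] rows 5.6
d [ 0.652 -0.713 -0.12 ] r [ 0.      0.     -0.1944] rows 5.8
d [ 0.839 -0.282  0.   ] r [ 0.      0.     -0.1944] rows 5.3
```

Request:
send_rows --commands '[{"dx": 0.682,"dy": -0.619,"dz": -0.115},{"dx": 0.682,"dy": -0.619,"dz": -0.115},{"dx": 0.682,"dy": -0.619,"dz": -0.115},{"dx": 0.682,"dy": -0.619,"dz": -0.115},{"dx": 0.682,"dy": -0.619,"dz": -0.115},{"dx": 0.682,"dy": -0.619,"dz": -0.115}]'

```text
invalid input
```

Request:
send_rows --commands '[{"dx": 0.652,"dy": -0.713,"dz": -0.12,"rz": -0.194},{"dx": 0.652,"dy": -0.713,"dz": -0.12,"rz": -0.194},{"dx": 0.652,"dy": -0.713,"dz": -0.12,"rz": -0.194},{"dx": 0.652,"dy": -0.713,"dz": -0.12,"rz": -0.194},{"dx": 0.652,"dy": -0.713,"dz": -0.12,"rz": -0.194},{"dx": 0.652,"dy": -0.713,"dz": -0.12,"rz": -0.194}]'

```text
invalid input
```

Request:
send_rows --commands '[{"dx": 0.839,"dy": -0.282,"rz": -0.194},{"dx": 0.839,"dy": -0.282,"rz": -0.194},{"dx": 0.839,"dy": -0.282,"rz": -0.194},{"dx": 0.839,"dy": -0.282,"rz": -0.194},{"dx": 0.839,"dy": -0.282,"rz": -0.194},{"dx": 0.839,"dy": -0.282,"rz": -0.194},{"dx": 0.839,"dy": -0.282,"rz": -0.194}]'

```text
invalid input
```

Run:
```python
from h import *
now(); o,d=snap('wrist','w1'); print(d['fx'],d['cx'],d['cy'],np.round(d['T_tool_cam'],3))
```

```text
t 0.1 G [ 0.1857 -0.5699  0.2409] psi 18.04 z [-0.     0.002 -1.   ] q [-1.371  0.359  1.511  0.     1.272 -0.115] F [-0.1 -0.1 -0.3] w 0.0879
325.19226210127806 276.43525798368677 214.1337580241897 [[ 0.002 -0.955 -0.295  0.082]
 [ 1.     0.002  0.001  0.001]
 [-0.    -0.295  0.955 -0.162]
 [ 0.     0.     0.     1.   ]]
```

View pics/w1.png

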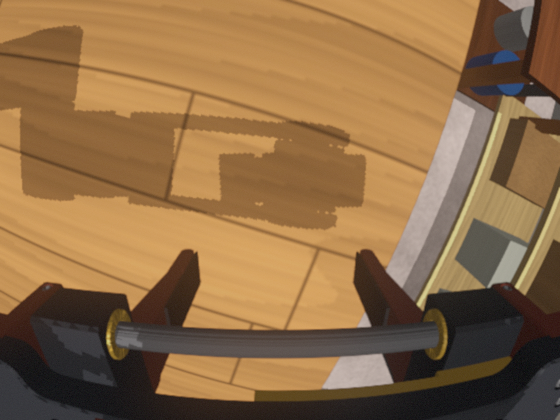

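The wrist view shows the bare bench and the open fingers, because the arm hasn't moved yet. The rows probably need every field, so I'll resend them complete.

Request:
send_rows --commands '[{"dx": 0.682,"dy": -0.619,"dz": -0.115,"rx": 0,"ry": 0,"rz": 0,"fingers": 1},{"dx": 0.682,"dy": -0.619,"dz": -0.115,"rx": 0,"ry": 0,"rz": 0,"fingers": 1},{"dx": 0.682,"dy": -0.619,"dz": -0.115,"rx": 0,"ry": 0,"rz": 0,"fingers": 1},{"dx": 0.682,"dy": -0.619,"dz": -0.115,"rx": 0,"ry": 0,"rz": 0,"fingers": 1},{"dx": 0.682,"dy": -0.619,"dz": -0.115,"rx": 0,"ry": 0,"rz": 0,"fingers": 1},{"dx": 0.682,"dy": -0.619,"dz": -0.115,"rx": 0,"ry": 0,"rz": 0,"fingers": 1}]'

```text
time: 0.65
position: [0.3009, -0.3666, 0.2515]
eef_rot: [-3.101, -0.494, -0.001]
contact_force: [-0.5, 0.7, -0.0]
grip_width: 0.0878
finger_force: 0.0
```

Request:
send_rows --commands '[{"dx": 0.652,"dy": -0.713,"dz": -0.12,"rx": 0,"ry": 0,"rz": -0.194,"fingers": 1},{"dx": 0.652,"dy": -0.713,"dz": -0.12,"rx": 0,"ry": 0,"rz": -0.194,"fingers": 1},{"dx": 0.652,"dy": -0.713,"dz": -0.12,"rx": 0,"ry": 0,"rz": -0.194,"fingers": 1},{"dx": 0.652,"dy": -0.713,"dz": -0.12,"rx": 0,"ry": 0,"rz": -0.194,"fingers": 1},{"dx": 0.652,"dy": -0.713,"dz": -0.12,"rx": 0,"ry": 0,"rz": -0.194,"fingers": 1},{"dx": 0.652,"dy": -0.713,"dz": -0.12,"rx": 0,"ry": 0,"rz": -0.194,"fingers": 1}]'

```text
time: 1.15
position: [0.4, -0.148, 0.2817]
eef_rot: [-2.807, -1.409, -0.001]
contact_force: [1.0, -0.2, -0.3]
grip_width: 0.0881
finger_force: 0.0
```

Request:
send_rows --commands '[{"dx": 0.839,"dy": -0.282,"dz": 0,"rx": 0,"ry": 0,"rz": -0.194,"fingers": 1},{"dx": 0.839,"dy": -0.282,"dz": 0,"rx": 0,"ry": 0,"rz": -0.194,"fingers": 1},{"dx": 0.839,"dy": -0.282,"dz": 0,"rx": 0,"ry": 0,"rz": -0.194,"fingers": 1},{"dx": 0.839,"dy": -0.282,"dz": 0,"rx": 0,"ry": 0,"rz": -0.194,"fingers": 1},{"dx": 0.839,"dy": -0.282,"dz": 0,"rx": 0,"ry": 0,"rz": -0.194,"fingers": 1},{"dx": 0.839,"dy": -0.282,"dz": 0,"rx": 0,"ry": 0,"rz": -0.194,"fingers": 1},{"dx": 0.839,"dy": -0.282,"dz": 0,"rx": 0,"ry": 0,"rz": -0.194,"fingers": 1},{"dx": 0.839,"dy": -0.282,"dz": 0,"rx": 0,"ry": 0,"rz": -0.194,"fingers": 1}]'

```text
time: 1.82
position: [0.4696, 0.0598, 0.2811]
eef_rot: [-2.26, -2.182, 0.002]
contact_force: [0.0, 0.4, 0.8]
grip_width: 0.0879
finger_force: 0.0
```

Run:
```python
from h import *
now(); o,d=snap('wrist','w2')
```

```text
t 1.82 G [0.4696 0.0598 0.3001] psi 87.99 z [-0.001 -0.    -1.   ] q [-0.019  0.121  1.687 -0.     1.335  0.016] F [0.  0.4 0.8] w 0.0879
```

View pics/w2.png

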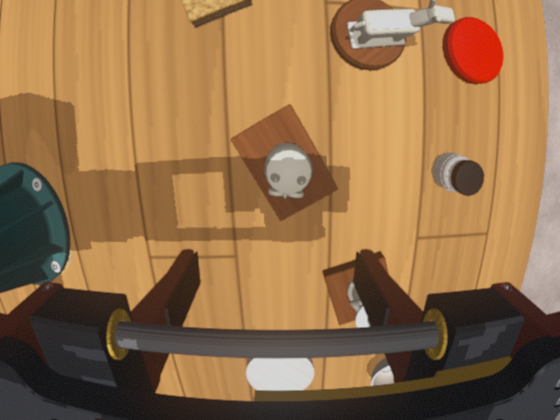

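The wrist view shows the owl centred at about (289,169), with its face straight down the image. My heading of 88° therefore suits a side grip.

Run:
```python
from h import *
o,d=load('w2')
for u,v,z in [(289,168,.1),(289,165,.117),(289,142,.06)]: print(at(d,u,v,z,o).round(4))
pl=[at(d,u,v,.025,o)[:2] for u,v in [(290,105),(337,184),(284,220),(232,138)]]; print('obl',np.mean(pl,0).round(4),np.round(pl,3))
print('round',at(d,369,33,.022,o).round(4))
A=now(); g=(.482,.083,.073)
_,R=pose(g,88,28); B=pose(np.array(g)-.10*R[:,2],88,28); rel(A,B); rel(B,pose(g,88,28)); print(B[0])
```

```text
[0.4845 0.085  0.1   ]
[0.484  0.0908 0.117 ]
[0.4866 0.1096 0.06  ]
obl [0.4836 0.0803] [[0.49  0.154]
 [0.55  0.05 ]
 [0.479 0.002]
 [0.415 0.115]]
round [0.5973 0.253  0.022 ]
t 1.87 G [0.4694 0.059  0.3001] psi 87.9 z [-0.001 -0.001 -1.   ] q [-2.100e-02  1.200e-01  1.687e+00 -1.000e-03  1.335e+00  1.600e-02] F [-0.6 -0.9 -0.7] w 0.0875
d [-0.054  0.048  0.546] r [-0.0002  0.1557 -0.0006] rows 3.9
d [-0.   0.   0.4] r [0. 0. 0.] rows 2.4
[0.48067287 0.04499597 0.14451876]
```

Request:
send_rows --commands '[{"dx": -0.025,"dy": 0.025,"dz": 0.25,"rx": 0,"ry": 0.04,"rz": 0,"fingers": 1},{"dx": -0.05,"dy": 0.052,"dz": 0.4,"rx": 0,"ry": 0.08,"rz": 0,"fingers": 1},{"dx": -0.05,"dy": 0.052,"dz": 0.5,"rx": 0,"ry": 0.12,"rz": 0,"fingers": 1},{"dx": -0.05,"dy": 0.052,"dz": 0.546,"rx": 0,"ry": 0.1556,"rz": 0,"fingers": 1},{"dx": -0.05,"dy": 0.052,"dz": 0.546,"rx": 0,"ry": 0.1556,"rz": 0,"fingers": 1},{"dx": -0.05,"dy": 0.052,"dz": 0.546,"rx": 0,"ry": 0.1556,"rz": 0,"fingers": 1}]'

```text
time: 2.37
position: [0.4814, 0.0436, 0.1437]
eef_rot: [-1.994, -1.906, -0.492]
contact_force: [-0.4, 0.2, 0.3]
grip_width: 0.0877
finger_force: 0.0
```

Request:
send_rows --commands '[{"dx": 0,"dy": 0,"dz": 0.1,"rx": 0,"ry": 0,"rz": 0,"fingers": 1},{"dx": 0,"dy": 0,"dz": 0.2,"rx": 0,"ry": 0,"rz": 0,"fingers": 1},{"dx": 0,"dy": 0,"dz": 0.3,"rx": 0,"ry": 0,"rz": 0,"fingers": 1},{"dx": 0,"dy": 0,"dz": 0.37,"rx": 0,"ry": 0,"rz": 0,"fingers": 1},{"dx": 0,"dy": 0,"dz": 0.4,"rx": 0,"ry": 0,"rz": 0,"fingers": 1},{"dx": 0,"dy": 0,"dz": 0.4,"rx": 0,"ry": 0,"rz": 0,"fingers": 1},{"dx": 0,"dy": 0,"dz": 0.4,"rx": 0,"ry": 0,"rz": 0,"fingers": 1}]'

```text
time: 2.95
position: [0.4849, 0.0936, 0.058]
eef_rot: [-1.987, -1.919, -0.496]
contact_force: [-0.0, 0.6, 0.0]
grip_width: 0.0879
finger_force: 0.0
```

Run:
```python
from h import *
now(); o,d=snap('wrist','w3'); 
for w in ((.47,.02,.40),): pass
```

```text
t 2.95 G [0.4845 0.0847 0.0748] psi 88.04 z [ 0.018  0.468 -0.883] q [-0.318  0.502  1.957  0.601  0.922 -0.711] F [-0.   0.6  0. ] w 0.0879
```

View pics/w3.png

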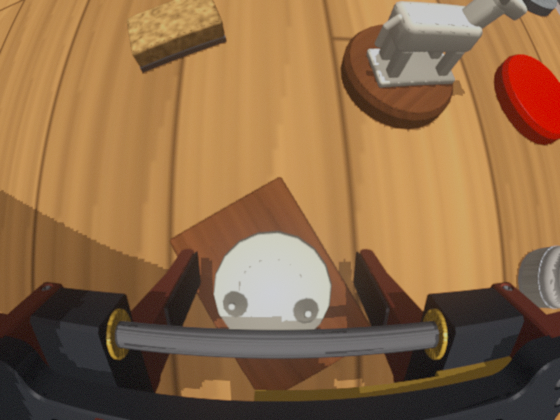

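The owl sits between the fingers at columns 214–330, close to centred. I'll close and lift.

Request:
send_rows --commands '[{"dx": 0,"dy": 0,"dz": 0,"rx": 0,"ry": 0,"rz": 0,"fingers": -1},{"dx": 0,"dy": 0,"dz": 0,"rx": 0,"ry": 0,"rz": 0,"fingers": -1},{"dx": 0,"dy": 0,"dz": 0,"rx": 0,"ry": 0,"rz": 0,"fingers": -1},{"dx": 0,"dy": 0,"dz": 0,"rx": 0,"ry": 0,"rz": 0,"fingers": -1},{"dx": 0,"dy": 0,"dz": 0,"rx": 0,"ry": 0,"rz": 0,"fingers": -1},{"dx": 0,"dy": 0,"dz": 0,"rx": 0,"ry": 0,"rz": 0,"fingers": -1}]'

```text
time: 3.5
position: [0.4837, 0.0933, 0.0567]
eef_rot: [-1.987, -1.914, -0.495]
contact_force: [0.6, -1.9, 5.1]
grip_width: 0.0517
finger_force: 30.4
```

Run:
```python
from h import *
A=now(); h=A[0][2]
G=np.array((.4845,.0847,.0748))
for w in [pose((.4845,.0847,.235),88,28),pose((.60,.18,.265),70,28),pose((.72,.30,.265),48,28),pose((.815,.43,.265),30,28),pose((.852,.462,.265),28.5,28),pose((.852,.462,.0768),28.5,28)]: rel(A,w); A=w
```

```text
t 3.5 G [0.4834 0.0844 0.0735] psi 87.85 z [ 0.017  0.47  -0.883] q [-0.32   0.505  1.959  0.602  0.922 -0.712] F [ 0.6 -1.9  5.1] w 0.0517
d [ 0.305  0.004 -0.569] r [ 0.0001 -0.0002 -0.0007] rows 3.9
d [0.405 0.459 0.08 ] r [-0.0469 -0.      0.0883] rows 3.7
d [0.541 0.3   0.288] r [-0.0574  0.      0.1079] rows 4.1
d [ 0.564 -0.055  0.3  ] r [-0.0469  0.      0.0883] rows 3.8
d [ 0.17  -0.036  0.09 ] r [-0.0039  0.      0.0074] rows 1.2
d [-0.353  0.     0.665] r [0. 0. 0.] rows 4.5
```

Request:
send_rows --commands '[{"dx": 0.03,"dy": 0,"dz": -0.057,"rx": 0,"ry": 0,"rz": 0,"fingers": -1},{"dx": 0.09,"dy": 0,"dz": -0.17,"rx": 0,"ry": 0,"rz": 0,"fingers": -1},{"dx": 0.165,"dy": 0,"dz": -0.308,"rx": 0,"ry": 0,"rz": 0,"fingers": -1},{"dx": 0.24,"dy": 0,"dz": -0.448,"rx": 0,"ry": 0,"rz": 0,"fingers": -1},{"dx": 0.29,"dy": 0,"dz": -0.541,"rx": 0,"ry": 0,"rz": 0,"fingers": -1},{"dx": 0.305,"dy": 0,"dz": -0.569,"rx": 0,"ry": 0,"rz": 0,"fingers": -1}]'

```text
time: 4.0
position: [0.486, 0.0932, 0.2216]
eef_rot: [-1.989, -1.92, -0.501]
contact_force: [1.7, 0.3, -2.4]
grip_width: 0.0514
finger_force: 30.0
```

Request:
send_rows --commands '[{"dx": 0.05,"dy": 0.06,"dz": 0.01,"rx": -0.006,"ry": 0,"rz": 0.011,"fingers": -1},{"dx": 0.13,"dy": 0.15,"dz": 0.026,"rx": -0.015,"ry": 0,"rz": 0.029,"fingers": -1},{"dx": 0.23,"dy": 0.26,"dz": 0.045,"rx": -0.027,"ry": 0,"rz": 0.05,"fingers": -1},{"dx": 0.33,"dy": 0.37,"dz": 0.065,"rx": -0.038,"ry": 0,"rz": 0.072,"fingers": -1},{"dx": 0.405,"dy": 0.459,"dz": 0.08,"rx": -0.047,"ry": 0,"rz": 0.0883,"fingers": -1}]'

```text
time: 4.42
position: [0.6031, 0.1896, 0.2465]
eef_rot: [-2.303, -1.601, -0.572]
contact_force: [0.7, -0.5, -3.5]
grip_width: 0.0515
finger_force: 30.0
```

Request:
send_rows --commands '[{"dx": 0.12,"dy": 0.07,"dz": 0.06,"rx": -0.0115,"ry": 0,"rz": 0.0216,"fingers": -1},{"dx": 0.23,"dy": 0.13,"dz": 0.12,"rx": -0.023,"ry": 0,"rz": 0.043,"fingers": -1},{"dx": 0.34,"dy": 0.19,"dz": 0.18,"rx": -0.0345,"ry": 0,"rz": 0.065,"fingers": -1},{"dx": 0.45,"dy": 0.25,"dz": 0.24,"rx": -0.046,"ry": 0,"rz": 0.0865,"fingers": -1},{"dx": 0.541,"dy": 0.3,"dz": 0.288,"rx": -0.0574,"ry": 0,"rz": 0.108,"fingers": -1}]'

```text
time: 4.83
position: [0.7255, 0.3076, 0.2444]
eef_rot: [-2.627, -1.16, -0.65]
contact_force: [1.2, -0.8, -2.8]
grip_width: 0.0514
finger_force: 30.0
```

Run:
```python
from h import *
A=now()
for w in [pose((.80,.41,.265),31,28),pose((.852,.462,.265),28.5,28)]: rel(A,w); A=w
```

```text
t 4.83 G [0.7196 0.301  0.2612] psi 47.59 z [ 0.313  0.347 -0.884] q [0.172 0.423 1.466 0.378 0.895 0.727] F [ 1.2 -0.8 -2.8] w 0.0514
d [ 0.482 -0.045  0.238] r [-0.0441  0.001   0.0814] rows 3.2
d [ 0.252 -0.07   0.134] r [-0.0065  0.      0.0123] rows 1.8
```

Request:
send_rows --commands '[{"dx": 0.12,"dy": -0.011,"dz": 0.06,"rx": -0.011,"ry": 0,"rz": 0.02,"fingers": -1},{"dx": 0.24,"dy": -0.022,"dz": 0.12,"rx": -0.022,"ry": 0,"rz": 0.04,"fingers": -1},{"dx": 0.36,"dy": -0.034,"dz": 0.178,"rx": -0.033,"ry": 0,"rz": 0.061,"fingers": -1},{"dx": 0.44,"dy": -0.041,"dz": 0.217,"rx": -0.04,"ry": 0,"rz": 0.075,"fingers": -1},{"dx": 0.482,"dy": -0.045,"dz": 0.238,"rx": -0.044,"ry": 0,"rz": 0.0814,"fingers": -1}]'

```text
time: 5.25
position: [0.8068, 0.4164, 0.2477]
eef_rot: [-2.823, -0.788, -0.699]
contact_force: [0.0, 0.2, -3.5]
grip_width: 0.0513
finger_force: 30.0
```

Request:
send_rows --commands '[{"dx": 0.07,"dy": -0.02,"dz": 0.037,"rx": -0.002,"ry": 0,"rz": 0.003,"fingers": -1},{"dx": 0.14,"dy": -0.04,"dz": 0.074,"rx": -0.004,"ry": 0,"rz": 0.007,"fingers": -1},{"dx": 0.21,"dy": -0.058,"dz": 0.112,"rx": -0.006,"ry": 0,"rz": 0.011,"fingers": -1},{"dx": 0.252,"dy": -0.07,"dz": 0.134,"rx": -0.0065,"ry": 0,"rz": 0.0123,"fingers": -1},{"dx": 0.252,"dy": -0.07,"dz": 0.134,"rx": -0.0065,"ry": 0,"rz": 0.0123,"fingers": -1},{"dx": 0.252,"dy": -0.07,"dz": 0.134,"rx": -0.0065,"ry": 0,"rz": 0.0123,"fingers": -1}]'

```text
time: 5.75
position: [0.858, 0.4651, 0.2472]
eef_rot: [-2.849, -0.731, -0.703]
contact_force: [0.0, 0.2, -3.3]
grip_width: 0.0515
finger_force: 30.0
```

Run:
```python
from h import *
A=now()
for w in [pose((.852,.462,.10),28.5,28),pose((.852,.462,.0755),28.5,28)]: rel(A,w); A=w
snap('top','top1')
```

```text
t 5.75 G [0.8502 0.4609 0.264 ] psi 28.8 z [ 0.408  0.223 -0.885] q [0.41  0.667 1.02  0.05  0.973 1.46 ] F [ 0.   0.2 -3.3] w 0.0515
d [-0.297 -0.001  0.585] r [-0.0003  0.0017  0.0015] rows 3.9
d [-0.046  0.     0.087] r [0. 0. 0.] rows 0.6
```

View pics/top1.png

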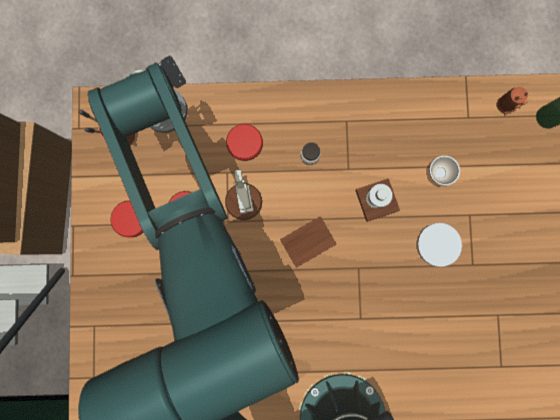

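The top view shows the oblong plinth empty, the others untouched and the wrist above the turntable, clear of the brushes. I'll lower the owl.

Request:
send_rows --commands '[{"dx": -0.03,"dy": 0,"dz": 0.06,"rx": 0,"ry": 0,"rz": 0,"fingers": -1},{"dx": -0.08,"dy": 0,"dz": 0.16,"rx": 0,"ry": 0,"rz": 0,"fingers": -1},{"dx": -0.14,"dy": 0,"dz": 0.275,"rx": 0,"ry": 0,"rz": 0,"fingers": -1},{"dx": -0.2,"dy": 0,"dz": 0.39,"rx": 0,"ry": 0,"rz": 0,"fingers": -1},{"dx": -0.25,"dy": 0,"dz": 0.492,"rx": 0,"ry": 0,"rz": 0,"fingers": -1},{"dx": -0.285,"dy": 0,"dz": 0.56,"rx": 0,"ry": 0.001,"rz": 0.001,"fingers": -1},{"dx": -0.297,"dy": 0,"dz": 0.585,"rx": 0,"ry": 0.001,"rz": 0.001,"fingers": -1},{"dx": -0.297,"dy": 0,"dz": 0.585,"rx": 0,"ry": 0.001,"rz": 0.001,"fingers": -1}]'

```text
time: 6.47
position: [0.8597, 0.4647, 0.0834]
eef_rot: [-2.849, -0.724, -0.705]
contact_force: [-0.1, -0.7, -3.8]
grip_width: 0.0516
finger_force: 30.0
```

Run:
```python
from h import *
A=now(); o,d=snap('side','side1'); snap('wrist','w4')
a=cv2.resize(d['image'][200:400,60:300],(480,400)); w=cv2.resize(load('w4')[1]['image'],None,fx=.57,fy=.57); b=np.zeros((400,w.shape[1],3),np.uint8); b[:w.shape[0]]=w; cv2.imwrite('pics/c2.png',np.hstack([a,b]))
```

```text
t 6.47 G [0.8519 0.4605 0.1002] psi 28.51 z [ 0.41   0.223 -0.885] q [0.409 0.802 1.164 0.065 0.693 1.442] F [-0.1 -0.7 -3.8] w 0.0516
```

View pics/c2.png

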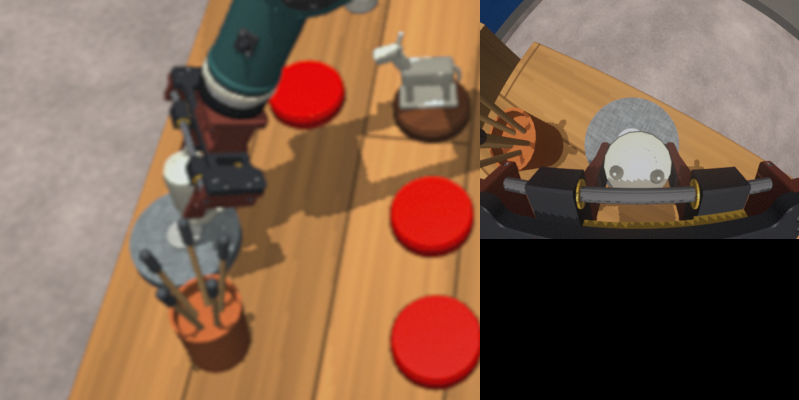

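The gripper is clear of the pot and brushes, and the owl hangs over the disc. I'll set it down slowly.

Request:
send_rows --commands '[{"dx": -0.012,"dy": 0,"dz": 0.022,"rx": 0,"ry": 0,"rz": 0,"fingers": -1},{"dx": -0.024,"dy": 0,"dz": 0.044,"rx": 0,"ry": 0,"rz": 0,"fingers": -1},{"dx": -0.034,"dy": 0,"dz": 0.064,"rx": 0,"ry": 0,"rz": 0,"fingers": -1},{"dx": -0.041,"dy": 0,"dz": 0.077,"rx": 0,"ry": 0,"rz": 0,"fingers": -1},{"dx": -0.045,"dy": 0,"dz": 0.084,"rx": 0,"ry": 0,"rz": 0,"fingers": -1},{"dx": -0.047,"dy": 0,"dz": 0.088,"rx": 0,"ry": 0,"rz": 0,"fingers": -1},{"dx": -0.048,"dy": 0,"dz": 0.09,"rx": 0,"ry": 0,"rz": 0,"fingers": -1},{"dx": -0.048,"dy": 0,"dz": 0.09,"rx": 0,"ry": 0,"rz": 0,"fingers": -1}]'

```text
time: 7.23
position: [0.8624, 0.4667, 0.0624]
eef_rot: [-2.845, -0.724, -0.715]
contact_force: [-0.1, 0.6, -2.6]
grip_width: 0.0516
finger_force: 30.0
```

```bash
python3 -c "
from h import *
now()"
```

```text
t 7.23 G [0.8545 0.4624 0.0792] psi 28.54 z [ 0.415  0.226 -0.881] q [0.409 0.826 1.173 0.069 0.653 1.438] F [-0.1  0.6 -2.6] w 0.0516
```

Request:
send_rows --commands '[{"dx": -0.002,"dy": 0,"dz": 0.004,"rx": 0,"ry": 0,"rz": 0,"fingers": -1},{"dx": -0.004,"dy": 0,"dz": 0.007,"rx": 0,"ry": 0,"rz": 0,"fingers": -1},{"dx": -0.006,"dy": 0,"dz": 0.011,"rx": 0,"ry": 0,"rz": 0,"fingers": -1},{"dx": -0.006,"dy": 0,"dz": 0.011,"rx": 0,"ry": 0,"rz": 0,"fingers": -1}]'

```text
time: 7.57
position: [0.8622, 0.4666, 0.0591]
eef_rot: [-2.845, -0.724, -0.714]
contact_force: [-0.4, -0.6, -3.0]
grip_width: 0.0519
finger_force: 30.0
```

```bash
python3 -c "
from h import *
now()"
```

```text
t 7.57 G [0.8543 0.4623 0.0758] psi 28.54 z [ 0.415  0.226 -0.881] q [0.409 0.83  1.174 0.069 0.648 1.437] F [-0.4 -0.6 -3. ] w 0.0519
```

Request:
send_rows --commands '[{"dx": -0.002,"dy": 0,"dz": 0.003,"rx": 0,"ry": 0,"rz": 0,"fingers": -1},{"dx": -0.003,"dy": 0,"dz": 0.006,"rx": 0,"ry": 0,"rz": 0,"fingers": -1},{"dx": -0.003,"dy": 0,"dz": 0.006,"rx": 0,"ry": 0,"rz": 0,"fingers": -1}]'

```text
time: 7.82
position: [0.8623, 0.4667, 0.0574]
eef_rot: [-2.845, -0.724, -0.715]
contact_force: [-0.2, -0.5, -2.7]
grip_width: 0.0515
finger_force: 30.0
```

Request:
send_rows --commands '[{"dx": -0.001,"dy": 0,"dz": 0.002,"rx": 0,"ry": 0,"rz": 0,"fingers": -1},{"dx": -0.002,"dy": 0,"dz": 0.004,"rx": 0,"ry": 0,"rz": 0,"fingers": -1},{"dx": -0.002,"dy": 0,"dz": 0.004,"rx": 0,"ry": 0,"rz": 0,"fingers": -1}]'

```text
time: 8.07
position: [0.8624, 0.4666, 0.0564]
eef_rot: [-2.845, -0.724, -0.715]
contact_force: [-0.3, 0.8, -2.2]
grip_width: 0.0519
finger_force: 30.0
```

```bash
python3 -c "
from h import *
now()"
```

```text
t 8.07 G [0.8545 0.4624 0.0731] psi 28.54 z [ 0.415  0.226 -0.881] q [0.409 0.833 1.175 0.069 0.644 1.437] F [-0.3  0.8 -2.2] w 0.0519
```

Request:
send_rows --commands '[{"dx": -0.002,"dy": 0,"dz": 0.004,"rx": 0,"ry": 0,"rz": 0,"fingers": -1},{"dx": -0.002,"dy": 0,"dz": 0.004,"rx": 0,"ry": 0,"rz": 0,"fingers": -1}]'

```text
time: 8.23
position: [0.8623, 0.4667, 0.0552]
eef_rot: [-2.845, -0.724, -0.715]
contact_force: [-0.1, 0.5, -2.6]
grip_width: 0.0516
finger_force: 30.0
```

Request:
send_rows --commands '[{"dx": -0.002,"dy": 0,"dz": 0.004,"rx": 0,"ry": 0,"rz": 0,"fingers": -1},{"dx": -0.002,"dy": 0,"dz": 0.004,"rx": 0,"ry": 0,"rz": 0,"fingers": -1}]'

```text
time: 8.4
position: [0.8624, 0.4666, 0.054]
eef_rot: [-2.845, -0.724, -0.714]
contact_force: [-0.3, 0.3, -3.1]
grip_width: 0.0514
finger_force: 30.0
```

Request:
send_rows --commands '[{"dx": -0.002,"dy": 0,"dz": 0.004,"rx": 0,"ry": 0,"rz": 0,"fingers": -1},{"dx": -0.002,"dy": 0,"dz": 0.004,"rx": 0,"ry": 0,"rz": 0,"fingers": -1}]'

```text
time: 8.57
position: [0.8624, 0.4667, 0.0529]
eef_rot: [-2.845, -0.724, -0.714]
contact_force: [-0.3, -0.1, -2.6]
grip_width: 0.0512
finger_force: 30.0
```

Request:
send_rows --commands '[{"dx": -0.002,"dy": 0,"dz": 0.004,"rx": 0,"ry": 0,"rz": 0,"fingers": -1},{"dx": -0.002,"dy": 0,"dz": 0.004,"rx": 0,"ry": 0,"rz": 0,"fingers": -1}]'

```text
time: 8.73
position: [0.8624, 0.4667, 0.0518]
eef_rot: [-2.845, -0.724, -0.715]
contact_force: [0.0, 0.7, -3.1]
grip_width: 0.0515
finger_force: 30.0
```

Run:
```python
from h import *
A=now(); o,d=snap('side','side2'); snap('wrist','w5')
a=cv2.resize(d['image'][230:350,100:240],None,fx=3.4,fy=3.4,interpolation=cv2.INTER_CUBIC); w=cv2.resize(load('w5')[1]['image'],None,fx=.57,fy=.57); b=np.zeros((a.shape[0],w.shape[1],3),np.uint8); b[:w.shape[0]]=w; cv2.imwrite('pics/c3.png',np.hstack([a,b]))
```

```text
t 8.73 G [0.8545 0.4624 0.0685] psi 28.54 z [ 0.415  0.226 -0.881] q [0.409 0.838 1.177 0.07  0.638 1.436] F [ 0.   0.7 -3.1] w 0.0515
```

View pics/c3.png

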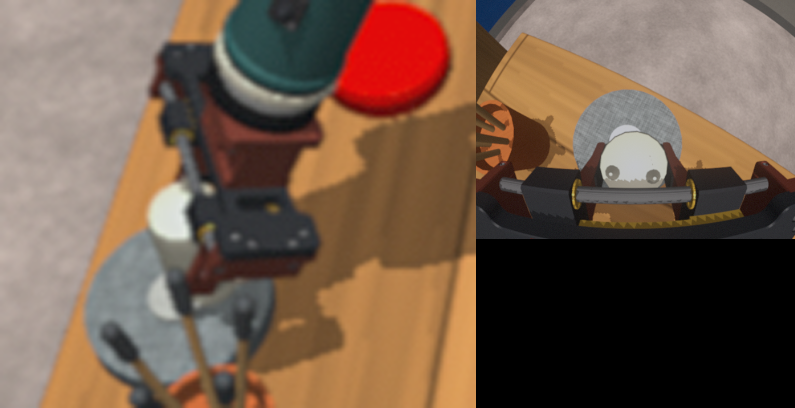

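The owl is just above the disc with no contact force yet. I'll keep creeping down.

Request:
send_rows --commands '[{"dx": -0.002,"dy": 0,"dz": 0.004,"rx": 0,"ry": 0,"rz": 0,"fingers": -1},{"dx": -0.002,"dy": 0,"dz": 0.004,"rx": 0,"ry": 0,"rz": 0,"fingers": -1}]'

```text
time: 9.0
position: [0.8625, 0.4667, 0.0508]
eef_rot: [-2.845, -0.724, -0.715]
contact_force: [-0.9, -0.7, -2.6]
grip_width: 0.0515
finger_force: 30.0
```

Request:
send_rows --commands '[{"dx": -0.002,"dy": 0,"dz": 0.004,"rx": 0,"ry": 0,"rz": 0,"fingers": -1},{"dx": -0.002,"dy": 0,"dz": 0.004,"rx": 0,"ry": 0,"rz": 0,"fingers": -1}]'

```text
time: 9.17
position: [0.8624, 0.4668, 0.0495]
eef_rot: [-2.845, -0.724, -0.715]
contact_force: [-0.6, -0.1, -2.3]
grip_width: 0.0511
finger_force: 30.0
```

Request:
send_rows --commands '[{"dx": -0.002,"dy": 0,"dz": 0.004,"rx": 0,"ry": 0,"rz": 0,"fingers": -1},{"dx": -0.002,"dy": 0,"dz": 0.004,"rx": 0,"ry": 0,"rz": 0,"fingers": -1}]'

```text
time: 9.33
position: [0.8625, 0.4667, 0.0484]
eef_rot: [-2.845, -0.724, -0.715]
contact_force: [1.1, 0.1, -3.6]
grip_width: 0.0516
finger_force: 30.0
```

Request:
send_rows --commands '[{"dx": -0.002,"dy": 0,"dz": 0.004,"rx": 0,"ry": 0,"rz": 0,"fingers": -1},{"dx": -0.002,"dy": 0,"dz": 0.004,"rx": 0,"ry": 0,"rz": 0,"fingers": -1}]'

```text
time: 9.5
position: [0.8625, 0.4668, 0.0473]
eef_rot: [-2.845, -0.724, -0.714]
contact_force: [-0.6, -0.4, -3.7]
grip_width: 0.0518
finger_force: 30.0
```

Request:
send_rows --commands '[{"dx": -0.002,"dy": 0,"dz": 0.004,"rx": 0,"ry": 0,"rz": 0,"fingers": -1},{"dx": -0.002,"dy": 0,"dz": 0.004,"rx": 0,"ry": 0,"rz": 0,"fingers": -1}]'

```text
time: 9.67
position: [0.8626, 0.4668, 0.0462]
eef_rot: [-2.845, -0.724, -0.715]
contact_force: [-0.1, 0.6, -2.9]
grip_width: 0.0511
finger_force: 30.0
```

Run:
```python
from h import *
A=now(); o,d=snap('side','side3'); G=A[0]-.019*A[1][:,2]
# predicted circles: disc top rim at z=.025, owl foot r24 at current gripped height and at contact
im=cv2.resize(d['image'][230:350,100:240],None,fx=5,fy=5,interpolation=cv2.INTER_CUBIC)
t=np.linspace(0,2*np.pi,60); 
def circ(c,r,z,col):
    p=proj(d,np.c_[c[0]+r*np.cos(t),c[1]+r*np.sin(t),0*t+z]); cv2.polylines(im,[((p-[100,230])*5).astype(int)],True,col,1)
circ((.865,.476),.06,.025,(0,255,0)); circ(G,.026,G[2]+.0435,(255,0,0)); circ(G,.024,G[2]-.0485,(0,0,255))
cv2.imwrite('pics/c4.png',im)
```

```text
t 9.67 G [0.8547 0.4625 0.063 ] psi 28.54 z [ 0.415  0.226 -0.881] q [0.409 0.844 1.179 0.071 0.629 1.435] F [-0.1  0.6 -2.9] w 0.0511
```

View pics/c4.png

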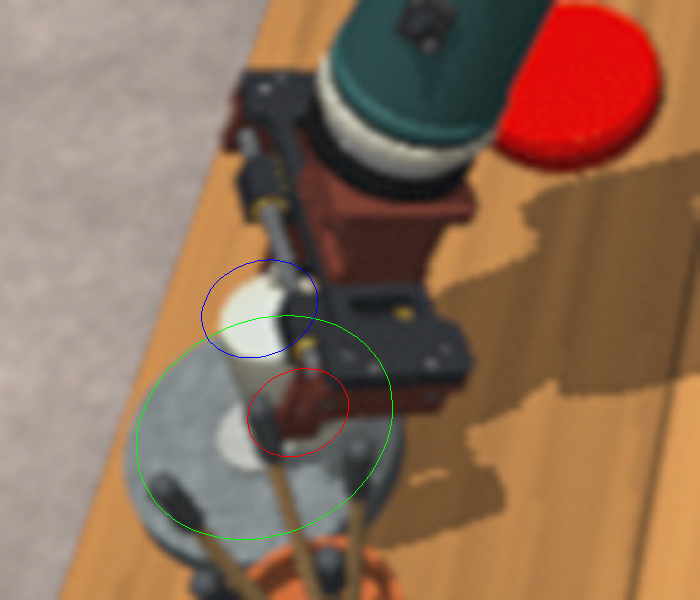

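The side overlay suggests the disc lies lower or slightly elsewhere than I assumed. I'll triangulate its hub from the two fixed cameras.

Run:
```python
from h import *
_,d=load('top0'); _,s=load('side0')
def ell(im,x0,y0,x1,y1,nm):
    c=im[y0:y1,x0:x1].astype(np.float32); hsv=cv2.cvtColor(im[y0:y1,x0:x1],cv2.COLOR_BGR2HSV)
    m=((hsv[...,1]<70)&(hsv[...,2]>75)).astype(np.uint8)
    k=max(cv2.findContours(m,0,1)[0],key=cv2.contourArea); e=cv2.fitEllipse(cv2.convexHull(k)); print(nm,e); return e[0][0]+x0,e[0][1]+y0
def tri(a,b):
    p,r=ray(d,*a); p2,r2=ray(s,*b); k=np.linalg.lstsq(np.c_[r,-r2],p2-p,rcond=None)[0]; A=p+k[0]*r;B=p2+k[1]*r2
    print(((A+B)/2).round(4),np.linalg.norm(A-B).round(4))
T=ell(d['image'],138,84,190,136,'top'); print(T)
tri((162.7,108.3),(152.2,316.4)); tri(T,(152.5,318.5))
# same check on reference: round plinth/ jar cap / man hat top
tri((382.6,194.5),(290.0,132.5))
# red disc centres 
def red(im,x,y):
    h=cv2.cvtColor(im,cv2.COLOR_BGR2HSV); m=((h[...,1]>180)&(h[...,2]>90)&((h[...,0]<6)|(h[...,0]>174))).astype(np.uint8)
    n,l,st,ce=cv2.connectedComponentsWithStats(m); return ce[l[y,x]]
for a,b in [((244,141),(213,246)),((185,209),(276,307)),((129,218),(278,369))]: tri(red(d['image'],*a),red(s['image'],*b))
```

```text
top ((24.789276123046875, 24.527549743652344), (44.52324676513672, 45.81455612182617), 55.603946685791016)
(162.78927612304688, 108.52754974365234)
[0.8681 0.4789 0.0223] 0.0024
[0.869  0.4804 0.0151] 0.0036
[ 0.5936 -0.1138  0.1179] 0.0029
[ 0.6819  0.1782 -0.062 ] 0.2093
[ 0.6128  0.1592 -0.4293] 0.0017
[ 0.6327  0.1655 -0.9175] 0.0453
```

Request:
send_rows --commands '[{"dx": -0.002,"dy": 0,"dz": 0.004,"rx": 0,"ry": 0,"rz": 0,"fingers": -1},{"dx": -0.002,"dy": 0,"dz": 0.004,"rx": 0,"ry": 0,"rz": 0,"fingers": -1}]'

```text
time: 9.88
position: [0.8626, 0.4668, 0.0451]
eef_rot: [-2.845, -0.724, -0.715]
contact_force: [-0.2, 0.2, -3.2]
grip_width: 0.0514
finger_force: 30.0
```

Request:
send_rows --commands '[{"dx": -0.002,"dy": 0,"dz": 0.004,"rx": 0,"ry": 0,"rz": 0,"fingers": -1},{"dx": -0.002,"dy": 0,"dz": 0.004,"rx": 0,"ry": 0,"rz": 0,"fingers": -1}]'

```text
time: 10.05
position: [0.8626, 0.4668, 0.044]
eef_rot: [-2.845, -0.724, -0.715]
contact_force: [0.3, 0.2, -3.3]
grip_width: 0.0518
finger_force: 30.0
```

Run:
```python
from h import *
# FK fit check: lateral offset & planar model from saved observations
import glob
X=[];
for f in sorted(glob.glob('pics/*.pkl')):
    o,_=load(f[5:-4]); q=np.array(o['q']); p=np.array(o['position']); R=Ro.from_rotvec(o['eef_rot']).as_matrix(); print(f,q.round(3),p.round(4),np.degrees(np.arccos(-R[2,2])).round(2),'sum tilt',np.degrees(np.pi-q[1]-q[2]-q[4]).round(2))
now()
```

```text
pics/side0.pkl [-1.371  0.36   1.511 -0.     1.273 -0.115] [ 0.1856 -0.5699  0.2218] 0.1 sum tilt -0.1
pics/side1.pkl [0.409 0.802 1.164 0.065 0.693 1.442] [0.8597 0.4647 0.0834] 27.81 sum tilt 27.65
pics/side2.pkl [0.409 0.838 1.177 0.07  0.638 1.436] [0.8624 0.4667 0.0518] 28.19 sum tilt 28.03
pics/side3.pkl [0.409 0.844 1.179 0.071 0.629 1.435] [0.8626 0.4668 0.0462] 28.19 sum tilt 28.03
pics/top0.pkl [-1.371  0.36   1.511 -0.     1.272 -0.115] [ 0.1856 -0.5699  0.2218] 0.1 sum tilt -0.1
pics/top1.pkl [0.41  0.667 1.02  0.05  0.973 1.46 ] [0.858  0.4651 0.2472] 27.69 sum tilt 27.56
pics/w1.pkl [-1.371  0.359  1.511  0.     1.272 -0.115] [ 0.1857 -0.5699  0.2219] 0.09 sum tilt -0.09
pics/w2.pkl [-0.019  0.121  1.687 -0.     1.335  0.016] [0.4696 0.0598 0.2811] 0.06 sum tilt -0.05
pics/w3.pkl [-0.318  0.502  1.957  0.601  0.922 -0.711] [0.4849 0.0936 0.058 ] 27.94 sum tilt -13.73
pics/w4.pkl [0.409 0.801 1.161 0.065 0.693 1.442] [0.8615 0.4657 0.0868] 28.08 sum tilt 27.92
pics/w5.pkl [0.409 0.838 1.177 0.07  0.638 1.436] [0.8624 0.4667 0.0518] 28.19 sum tilt 28.03
t 10.05 G [0.8547 0.4625 0.0607] psi 28.54 z [ 0.415  0.226 -0.881] q [0.409 0.846 1.18  0.071 0.626 1.435] F [ 0.3  0.2 -3.3] w 0.0518
```

Run:
```python
from h import *
snap('wrist','w6')
for f in ('w5',):
  o,d=load(f)
  for z in (.025,.015,.005): print(z,[at(d,u,v,z,o)[:2].round(4) for u,v in ((168,250),(361,243),(265,158),(267,230))])
o,d=load('w6'); im=d['image'].copy()
R=Ro.from_rotvec(o['eef_rot']).as_matrix(); T=np.array(d['T_tool_cam'])
def pw(P):
    c=(np.array(P)-np.array(o['position']))@R; c=(c-T[:3,3])@T[:3,:3]; r=np.arctan2(np.hypot(c[:,0],c[:,1]),c[:,2]); k=r/np.hypot(c[:,0],c[:,1])
    return np.c_[d['cx']+d['fx']*k*c[:,0],d['cy']+d['fy']*k*c[:,1]]
t=np.linspace(0,2*np.pi,80); G=np.array(o['position'])-.019*R[:,2]
def circ(c,r,z,col): cv2.polylines(im,[pw(np.c_[c[0]+r*np.cos(t),c[1]+r*np.sin(t),0*t+z]).astype(int)],True,col,1)
circ((.867,.477),.06,.025,(0,255,0)); circ(G,.026,G[2]+.0235,(255,0,0)); circ(G,.024,.025,(0,0,255)); circ(G,.02,G[2]+.0435,(255,0,255))
cv2.imwrite('pics/c5.png',cv2.resize(im[120:360,120:420],None,fx=2.5,fy=2.5))
```

```text
0.025 [array([0.8384, 0.5343]), array([0.9039, 0.4248]), array([0.9246, 0.5082]), array([0.8821, 0.4831])]
0.015 [array([0.8374, 0.5377]), array([0.9061, 0.4229]), array([0.9278, 0.5104]), array([0.8833, 0.484 ])]
0.005 [array([0.8364, 0.5411]), array([0.9082, 0.421 ]), array([0.931 , 0.5125]), array([0.8844, 0.4849])]
```

View pics/c5.png

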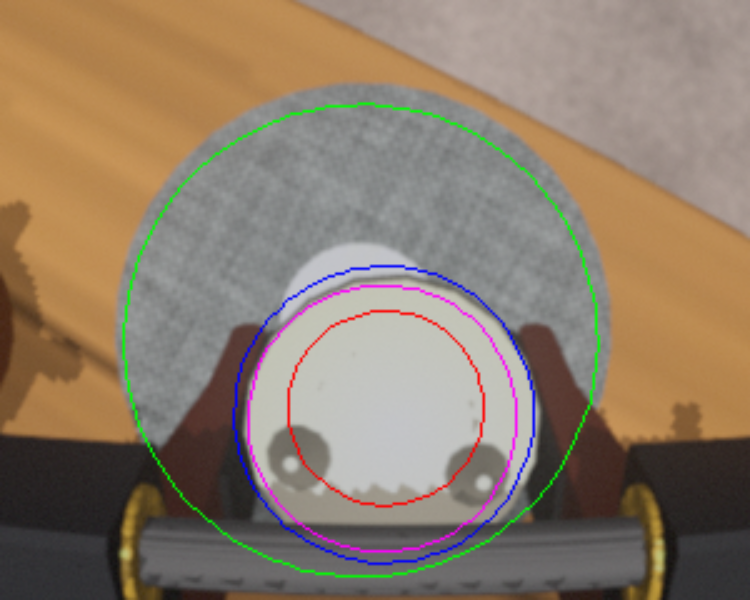

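The owl hasn't moved in the grip and the force still equals its weight, so it is still hanging. I'll keep stepping down, since the fingertips are about 14 mm above the disc.

Request:
send_rows --commands '[{"dx": -0.002,"dy": 0,"dz": 0.004,"rx": 0,"ry": 0,"rz": 0,"fingers": -1},{"dx": -0.002,"dy": 0,"dz": 0.004,"rx": 0,"ry": 0,"rz": 0,"fingers": -1}]'

```text
time: 10.27
position: [0.8626, 0.4669, 0.0429]
eef_rot: [-2.845, -0.724, -0.715]
contact_force: [0.1, -0.3, -2.9]
grip_width: 0.0515
finger_force: 30.0
```

Request:
send_rows --commands '[{"dx": -0.002,"dy": 0,"dz": 0.004,"rx": 0,"ry": 0,"rz": 0,"fingers": -1},{"dx": -0.002,"dy": 0,"dz": 0.004,"rx": 0,"ry": 0,"rz": 0,"fingers": -1}]'

```text
time: 10.43
position: [0.8626, 0.4669, 0.0417]
eef_rot: [-2.845, -0.724, -0.715]
contact_force: [-1.2, -0.4, -2.2]
grip_width: 0.0519
finger_force: 30.0
```

Request:
send_rows --commands '[{"dx": -0.002,"dy": 0,"dz": 0.004,"rx": 0,"ry": 0,"rz": 0,"fingers": -1},{"dx": -0.002,"dy": 0,"dz": 0.004,"rx": 0,"ry": 0,"rz": 0,"fingers": -1}]'

```text
time: 10.6
position: [0.8627, 0.4669, 0.0406]
eef_rot: [-2.845, -0.724, -0.715]
contact_force: [-0.0, 0.5, -2.2]
grip_width: 0.0516
finger_force: 30.0
```

The contact should have come by now. Two discs in the scene are about 120 mm across, the grey one and a white one at about (0.46,-0.30), so one may be a lookalike. I'll compare them side by side.

Run:
```python
from h import *
_,d=load('top0'); _,s=load('side0')
def cr(im,x,y,w=52,h=39,f=7.6): return cv2.resize(im[y-h//2:y+h//2,x-w//2:x+w//2],(396,296),interpolation=cv2.INTER_CUBIC)
im=np.vstack([np.hstack([cr(s['image'],334,126),cr(s['image'],155,318,76,57)]),np.hstack([cr(d['image'],440,244,64,48),cr(d['image'],163,109,64,48)])])
cv2.imwrite('pics/c6.png',im)
```

```text
(no output)
```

View pics/c6.png

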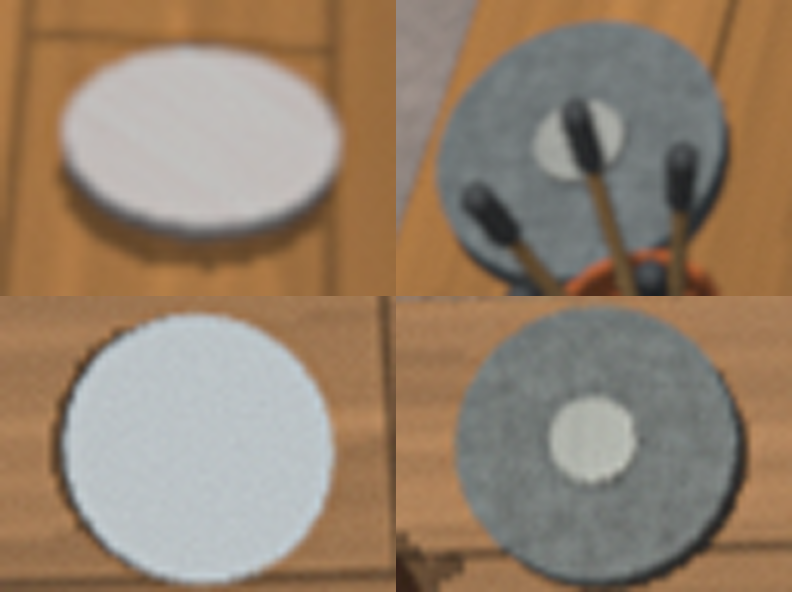

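Run:
```python
from h import *
_,d=load('top0'); _,s=load('side0')
def tri(a,b):
    p,r=ray(d,*a); p2,r2=ray(s,*b); k=np.linalg.lstsq(np.c_[r,-r2],p2-p,rcond=None)[0]; A=p+k[0]*r;B=p2+k[1]*r2
    print(((A+B)/2).round(4),np.linalg.norm(A-B).round(4))
tri((439.6,244.5),(334.7,124.7)); tri((162.8,108.2),(152.2,316.4))
A=now(); P=pose((.8547,.4625,.265),28.5,28); rel(A,P)
print(at(d,439.6,244.5,.025))
# diameters: solve z for which rim width = 120 at top cam
print(np.linalg.norm(at(d,(62/396)*64+408,244,.025)-at(d,(333/396)*64+408,244,.025)))
```

```text
[ 0.46   -0.2848  0.022 ] 0.0054
[0.8683 0.4787 0.022 ] 0.0026
t 10.6 G [0.8548 0.4626 0.0573] psi 28.54 z [ 0.415  0.226 -0.881] q [0.41  0.85  1.181 0.072 0.621 1.434] F [-0.   0.5 -2.2] w 0.0516
d [ 0.392  0.    -0.732] r [-0.0001 -0.0011  0.0002] rows 5.0
[ 0.4626446  -0.28403433  0.025     ]
0.1207201437675338
```

The light disc at (0.463,-0.284) measures 120.7 mm across, looks like bare metal and stands within reach. The grey one is larger (about 128 mm) and out of reach, so it's a lookalike. I'll take the owl to the light one.

Run:
```python
from h import *
A=now()
for w in [pose((.8547,.4625,.25),28.5,28),pose((.74,.32,.27),28.5,28),pose((.70,.12,.27),10,28),pose((.62,-.07,.27),-10,28),pose((.4626,-.25,.25),-30,28),pose((.4626,-.284,.25),-31.5,28),pose((.4626,-.284,.0775),-31.5,28)]: rel(A,w); A=w
```

```text
t 10.6 G [0.8548 0.4626 0.0573] psi 28.54 z [ 0.415  0.226 -0.881] q [0.41  0.85  1.181 0.072 0.621 1.434] F [-0.   0.5 -2.2] w 0.0516
d [ 0.363  0.    -0.679] r [-0.0001 -0.0011  0.0002] rows 4.6
d [-0.559  0.282 -0.388] r [0. 0. 0.] rows 4.4
d [-0.463  0.638 -0.246] r [-0.0483  0.      0.0907] rows 5.0
d [-0.397  0.705 -0.211] r [-0.0522  0.      0.0981] rows 5.0
d [-0.477  0.831 -0.163] r [-0.0522  0.      0.0981] rows 5.8
d [0.06  0.119 0.032] r [-0.0039  0.      0.0074] rows 0.8
d [-0.324  0.     0.609] r [0. 0. 0.] rows 4.1
```

Request:
send_rows --commands '[{"dx": 0.04,"dy": 0,"dz": -0.07,"rx": 0,"ry": 0,"rz": 0,"fingers": -1},{"dx": 0.11,"dy": 0,"dz": -0.2,"rx": 0,"ry": 0,"rz": 0,"fingers": -1},{"dx": 0.19,"dy": 0,"dz": -0.35,"rx": 0,"ry": 0,"rz": 0,"fingers": -1},{"dx": 0.27,"dy": 0,"dz": -0.5,"rx": 0,"ry": 0,"rz": 0,"fingers": -1},{"dx": 0.33,"dy": 0,"dz": -0.62,"rx": 0,"ry": 0,"rz": 0,"fingers": -1},{"dx": 0.363,"dy": 0,"dz": -0.679,"rx": 0,"ry": -0.001,"rz": 0,"fingers": -1}]'

```text
time: 11.1
position: [0.8651, 0.468, 0.2427]
eef_rot: [-2.842, -0.723, -0.726]
contact_force: [1.6, 1.1, -2.3]
grip_width: 0.0513
finger_force: 30.0
```

Request:
send_rows --commands '[{"dx": -0.07,"dy": 0.035,"dz": -0.048,"rx": 0,"ry": 0,"rz": 0,"fingers": -1},{"dx": -0.18,"dy": 0.09,"dz": -0.125,"rx": 0,"ry": 0,"rz": 0,"fingers": -1},{"dx": -0.3,"dy": 0.15,"dz": -0.21,"rx": 0,"ry": 0,"rz": 0,"fingers": -1},{"dx": -0.43,"dy": 0.217,"dz": -0.3,"rx": 0,"ry": 0,"rz": 0,"fingers": -1},{"dx": -0.559,"dy": 0.282,"dz": -0.388,"rx": 0,"ry": 0,"rz": 0,"fingers": -1}]'

```text
time: 11.52
position: [0.7475, 0.3246, 0.2534]
eef_rot: [-2.847, -0.725, -0.711]
contact_force: [0.4, 0.2, -1.9]
grip_width: 0.0512
finger_force: 30.0
```

Request:
send_rows --commands '[{"dx": -0.077,"dy": 0.106,"dz": -0.041,"rx": -0.008,"ry": 0,"rz": 0.015,"fingers": -1},{"dx": -0.154,"dy": 0.213,"dz": -0.082,"rx": -0.016,"ry": 0,"rz": 0.03,"fingers": -1},{"dx": -0.231,"dy": 0.319,"dz": -0.123,"rx": -0.024,"ry": 0,"rz": 0.045,"fingers": -1},{"dx": -0.309,"dy": 0.425,"dz": -0.164,"rx": -0.032,"ry": 0,"rz": 0.06,"fingers": -1},{"dx": -0.386,"dy": 0.532,"dz": -0.205,"rx": -0.04,"ry": 0,"rz": 0.0755,"fingers": -1},{"dx": -0.463,"dy": 0.638,"dz": -0.246,"rx": -0.0483,"ry": 0,"rz": 0.0907,"fingers": -1}]'

```text
time: 12.02
position: [0.7094, 0.1213, 0.2536]
eef_rot: [-2.997, -0.26, -0.749]
contact_force: [0.2, 0.2, -3.3]
grip_width: 0.0517
finger_force: 30.0
```

Request:
send_rows --commands '[{"dx": -0.066,"dy": 0.117,"dz": -0.035,"rx": -0.0087,"ry": 0,"rz": 0.0163,"fingers": -1},{"dx": -0.132,"dy": 0.235,"dz": -0.07,"rx": -0.0174,"ry": 0,"rz": 0.0327,"fingers": -1},{"dx": -0.198,"dy": 0.352,"dz": -0.105,"rx": -0.026,"ry": 0,"rz": 0.049,"fingers": -1},{"dx": -0.265,"dy": 0.47,"dz": -0.14,"rx": -0.035,"ry": 0,"rz": 0.0654,"fingers": -1},{"dx": -0.331,"dy": 0.587,"dz": -0.175,"rx": -0.0435,"ry": 0,"rz": 0.0817,"fingers": -1},{"dx": -0.397,"dy": 0.705,"dz": -0.211,"rx": -0.0522,"ry": 0,"rz": 0.0981,"fingers": -1}]'

```text
time: 12.52
position: [0.6291, -0.0716, 0.2535]
eef_rot: [2.995, -0.265, 0.749]
contact_force: [-0.6, -0.6, -1.7]
grip_width: 0.0516
finger_force: 30.0
```

Request:
send_rows --commands '[{"dx": -0.07,"dy": 0.12,"dz": -0.023,"rx": -0.0075,"ry": 0,"rz": 0.014,"fingers": -1},{"dx": -0.14,"dy": 0.24,"dz": -0.047,"rx": -0.015,"ry": 0,"rz": 0.028,"fingers": -1},{"dx": -0.21,"dy": 0.365,"dz": -0.071,"rx": -0.023,"ry": 0,"rz": 0.043,"fingers": -1},{"dx": -0.28,"dy": 0.49,"dz": -0.095,"rx": -0.031,"ry": 0,"rz": 0.058,"fingers": -1},{"dx": -0.35,"dy": 0.61,"dz": -0.12,"rx": -0.0384,"ry": 0,"rz": 0.0722,"fingers": -1},{"dx": -0.42,"dy": 0.73,"dz": -0.143,"rx": -0.046,"ry": 0,"rz": 0.0864,"fingers": -1},{"dx": -0.477,"dy": 0.831,"dz": -0.163,"rx": -0.0522,"ry": 0,"rz": 0.0981,"fingers": -1},{"dx": -0.477,"dy": 0.831,"dz": -0.163,"rx": -0.0522,"ry": 0,"rz": 0.0981,"fingers": -1}]'

```text
time: 13.18
position: [0.4689, -0.2558, 0.2329]
eef_rot: [2.829, -0.764, 0.706]
contact_force: [0.0, 0.1, -2.6]
grip_width: 0.0517
finger_force: 30.0
```

Run:
```python
from h import *
A=now()
for w in [pose((.4626,-.284,.25),-31.5,28),pose((.4626,-.284,.0795),-31.5,28)]: rel(A,w); A=w
```

```text
t 13.18 G [ 0.4612 -0.2513  0.2497] psi -30.22 z [ 0.406 -0.238 -0.883] q [-0.679  0.037  2.038  0.127  0.586  1.331] F [ 0.   0.1 -2.6] w 0.0517
d [0.063 0.111 0.032] r [-0.0029 -0.0002  0.0063] rows 0.8
d [-0.32   0.     0.602] r [0. 0. 0.] rows 4.1
```

Request:
send_rows --commands '[{"dx": 0.03,"dy": 0.055,"dz": 0.016,"rx": -0.0015,"ry": 0,"rz": 0.003,"fingers": -1},{"dx": 0.063,"dy": 0.111,"dz": 0.032,"rx": -0.003,"ry": 0,"rz": 0.0063,"fingers": -1},{"dx": 0.063,"dy": 0.111,"dz": 0.032,"rx": -0.003,"ry": 0,"rz": 0.0063,"fingers": -1}]'

```text
time: 13.43
position: [0.4744, -0.289, 0.235]
eef_rot: [2.816, -0.789, 0.709]
contact_force: [0.6, -0.4, -3.0]
grip_width: 0.0513
finger_force: 30.0
```

Request:
send_rows --commands '[{"dx": -0.05,"dy": 0,"dz": 0.095,"rx": 0,"ry": 0,"rz": 0,"fingers": -1},{"dx": -0.12,"dy": 0,"dz": 0.226,"rx": 0,"ry": 0,"rz": 0,"fingers": -1},{"dx": -0.19,"dy": 0,"dz": 0.357,"rx": 0,"ry": 0,"rz": 0,"fingers": -1},{"dx": -0.25,"dy": 0,"dz": 0.47,"rx": 0,"ry": 0,"rz": 0,"fingers": -1},{"dx": -0.29,"dy": 0,"dz": 0.546,"rx": 0,"ry": 0,"rz": 0,"fingers": -1},{"dx": -0.31,"dy": 0,"dz": 0.583,"rx": 0,"ry": 0,"rz": 0,"fingers": -1},{"dx": -0.32,"dy": 0,"dz": 0.602,"rx": 0,"ry": 0,"rz": 0,"fingers": -1},{"dx": -0.32,"dy": 0,"dz": 0.602,"rx": 0,"ry": 0,"rz": 0,"fingers": -1}]'

```text
time: 14.1
position: [0.4752, -0.2922, 0.077]
eef_rot: [2.849, -0.79, 0.683]
contact_force: [0.2, -0.5, -2.4]
grip_width: 0.0517
finger_force: 30.0
```

Run:
```python
from h import *
A=now(); rel(A,pose((.4626,-.284,.0750),-31.5,28))
```

```text
t 14.1 G [ 0.4677 -0.2881  0.094 ] psi -31.23 z [ 0.393 -0.218 -0.893] q [-0.751  0.37   2.154  0.595  0.196  0.8  ] F [ 0.2 -0.5 -2.4] w 0.0517
d [-0.056 -0.001  0.056] r [-0.0063  0.0072  0.0012] rows 0.5
```

Joint 5 is at its lower limit with this lean. I'll lift, turn the tool about the vertical to a heading of about 45°, which leans sideways as at the pick, then descend.

Run:
```python
from h import *
A=now()
for w in [pose((.4626,-.284,.18),-31.5,28),pose((.4626,-.284,.20),5,28),pose((.4626,-.284,.20),45,28),pose((.4626,-.284,.0795),45,28)]: rel(A,w); A=w
```

```text
t 14.1 G [ 0.4677 -0.2881  0.094 ] psi -31.23 z [ 0.393 -0.218 -0.893] q [-0.751  0.37   2.154  0.595  0.196  0.8  ] F [ 0.2 -0.5 -2.4] w 0.0517
d [ 0.133 -0.008 -0.319] r [-0.0063  0.0072  0.0012] rows 2.1
d [ 0.031 -0.021 -0.074] r [ 0.0952 -0.     -0.179 ] rows 5.1
d [-0.007 -0.023 -0.004] r [ 0.1043  0.     -0.1962] rows 5.6
d [-0.226  0.     0.426] r [0. 0. 0.] rows 2.9
```

Request:
send_rows --commands '[{"dx": 0.06,"dy": 0,"dz": -0.12,"rx": 0,"ry": 0,"rz": 0,"fingers": -1},{"dx": 0.13,"dy": 0,"dz": -0.25,"rx": 0,"ry": 0,"rz": 0,"fingers": -1},{"dx": 0.19,"dy": 0,"dz": -0.36,"rx": 0,"ry": 0,"rz": 0,"fingers": -1},{"dx": 0.21,"dy": 0,"dz": -0.395,"rx": 0,"ry": 0,"rz": 0,"fingers": -1},{"dx": 0.21,"dy": 0,"dz": -0.395,"rx": 0,"ry": 0,"rz": 0,"fingers": -1}]'

```text
time: 14.52
position: [0.4783, -0.2968, 0.1945]
eef_rot: [2.841, -0.786, 0.694]
contact_force: [-0.4, 0.7, -3.0]
grip_width: 0.0514
finger_force: 30.0
```

Run:
```python
from h import *
A=now()
for w in [pose((.4626,-.284,.20),5,28),pose((.4626,-.284,.20),45,28),pose((.4626,-.284,.0795),45,28)]: rel(A,w); A=w
```

```text
t 14.52 G [ 0.4707 -0.2925  0.2114] psi -31.13 z [ 0.399 -0.224 -0.889] q [-0.753  0.145  2.027  0.224  0.517  1.188] F [-0.4  0.7 -3. ] w 0.0514
d [-0.066 -0.032  0.017] r [ 0.0886  0.0027 -0.1778] rows 5.0
d [-0.007 -0.023 -0.004] r [ 0.1043  0.     -0.1962] rows 5.6
d [-0.226  0.     0.426] r [0. 0. 0.] rows 2.9
```

Request:
send_rows --commands '[{"dx": -0.011,"dy": -0.005,"dz": 0.003,"rx": 0.0148,"ry": 0,"rz": -0.0296,"fingers": -1},{"dx": -0.022,"dy": -0.01,"dz": 0.006,"rx": 0.0295,"ry": 0.001,"rz": -0.0593,"fingers": -1},{"dx": -0.033,"dy": -0.016,"dz": 0.009,"rx": 0.0443,"ry": 0.001,"rz": -0.0889,"fingers": -1},{"dx": -0.044,"dy": -0.021,"dz": 0.012,"rx": 0.059,"ry": 0.002,"rz": -0.1185,"fingers": -1},{"dx": -0.055,"dy": -0.027,"dz": 0.015,"rx": 0.0738,"ry": 0.002,"rz": -0.148,"fingers": -1},{"dx": -0.066,"dy": -0.032,"dz": 0.017,"rx": 0.0886,"ry": 0.0027,"rz": -0.1778,"fingers": -1},{"dx": -0.066,"dy": -0.032,"dz": 0.017,"rx": 0.0886,"ry": 0.0027,"rz": -0.1778,"fingers": -1}]'

```text
time: 15.1
position: [0.4685, -0.2824, 0.1769]
eef_rot: [-3.02, -0.133, -0.741]
contact_force: [0.1, -0.8, -3.1]
grip_width: 0.0514
finger_force: 30.0
```

Request:
send_rows --commands '[{"dx": -0.001,"dy": -0.004,"dz": 0,"rx": 0.0174,"ry": 0,"rz": -0.0327,"fingers": -1},{"dx": -0.002,"dy": -0.008,"dz": -0.001,"rx": 0.0348,"ry": 0,"rz": -0.0654,"fingers": -1},{"dx": -0.003,"dy": -0.012,"dz": -0.002,"rx": 0.0522,"ry": 0,"rz": -0.0981,"fingers": -1},{"dx": -0.004,"dy": -0.016,"dz": -0.003,"rx": 0.0695,"ry": 0,"rz": -0.1308,"fingers": -1},{"dx": -0.006,"dy": -0.02,"dz": -0.003,"rx": 0.0869,"ry": 0,"rz": -0.1635,"fingers": -1},{"dx": -0.007,"dy": -0.023,"dz": -0.004,"rx": 0.1043,"ry": 0,"rz": -0.1962,"fingers": -1},{"dx": -0.007,"dy": -0.023,"dz": -0.004,"rx": 0.1043,"ry": 0,"rz": -0.1962,"fingers": -1}]'

```text
time: 15.68
position: [0.4675, -0.2775, 0.1774]
eef_rot: [-2.658, -1.096, -0.654]
contact_force: [0.8, -0.8, -3.6]
grip_width: 0.0517
finger_force: 30.0
```

Run:
```python
from h import *
A=now()
for w in [pose((.4626,-.284,.20),45,28),pose((.4626,-.284,.0765),45,28)]: rel(A,w)
```

```text
t 15.68 G [ 0.4614 -0.2838  0.1942] psi 44.65 z [ 0.325  0.336 -0.884] q [-0.998  0.363  1.761  0.513  1.188 -0.445] F [ 0.8 -0.8 -3.6] w 0.0517
d [ 0.014  0.004 -0.019] r [-0.0025  0.0008 -0.0017] rows 0.1
d [-0.217  0.009  0.418] r [-0.0025  0.0008 -0.0017] rows 2.8
```

Request:
send_rows --commands '[{"dx": -0.03,"dy": 0.003,"dz": 0.058,"rx": -0.001,"ry": 0,"rz": -0.001,"fingers": -1},{"dx": -0.08,"dy": 0.006,"dz": 0.154,"rx": -0.002,"ry": 0.001,"rz": -0.002,"fingers": -1},{"dx": -0.13,"dy": 0.009,"dz": 0.25,"rx": -0.0025,"ry": 0.001,"rz": -0.002,"fingers": -1},{"dx": -0.17,"dy": 0.009,"dz": 0.327,"rx": -0.0025,"ry": 0.001,"rz": -0.002,"fingers": -1},{"dx": -0.2,"dy": 0.009,"dz": 0.385,"rx": -0.0025,"ry": 0.001,"rz": -0.002,"fingers": -1},{"dx": -0.21,"dy": 0.009,"dz": 0.405,"rx": -0.0025,"ry": 0.001,"rz": -0.002,"fingers": -1},{"dx": -0.217,"dy": 0.009,"dz": 0.418,"rx": -0.0025,"ry": 0.001,"rz": -0.002,"fingers": -1},{"dx": -0.217,"dy": 0.009,"dz": 0.418,"rx": -0.0025,"ry": 0.001,"rz": -0.002,"fingers": -1}]'

```text
time: 16.35
position: [0.4681, -0.2756, 0.0604]
eef_rot: [-2.66, -1.1, -0.667]
contact_force: [0.6, -0.1, -2.8]
grip_width: 0.0515
finger_force: 30.0
```

```bash
python3 -c "
from h import *
rel(now(),pose((.4626,-.284,.0735),45,28))"
```

```text
t 16.35 G [ 0.4617 -0.2819  0.0772] psi 44.9 z [ 0.334  0.334 -0.882] q [-0.999  0.536  1.862  0.602  0.951 -0.62 ] F [ 0.6 -0.1 -2.8] w 0.0515
d [-0.01   0.008  0.011] r [-0.     -0.0008 -0.0005] rows 0.1
```

Request:
send_rows --commands '[{"dx": -0.004,"dy": 0,"dz": 0.007,"rx": 0,"ry": 0,"rz": 0,"fingers": -1},{"dx": -0.004,"dy": 0,"dz": 0.007,"rx": 0,"ry": 0,"rz": 0,"fingers": -1}]'

```text
time: 16.52
position: [0.4686, -0.2767, 0.0594]
eef_rot: [-2.661, -1.103, -0.668]
contact_force: [1.2, -0.5, -2.6]
grip_width: 0.0514
finger_force: 30.0
```

Request:
send_rows --commands '[{"dx": -0.002,"dy": 0,"dz": 0.004,"rx": 0,"ry": 0,"rz": 0,"fingers": -1},{"dx": -0.002,"dy": 0,"dz": 0.004,"rx": 0,"ry": 0,"rz": 0,"fingers": -1}]'

```text
time: 16.68
position: [0.4685, -0.2765, 0.0581]
eef_rot: [-2.66, -1.104, -0.668]
contact_force: [-0.2, 0.3, -2.7]
grip_width: 0.0515
finger_force: 30.0
```

Request:
send_rows --commands '[{"dx": -0.002,"dy": 0,"dz": 0.004,"rx": 0,"ry": 0,"rz": 0,"fingers": -1},{"dx": -0.002,"dy": 0,"dz": 0.004,"rx": 0,"ry": 0,"rz": 0,"fingers": -1}]'

```text
time: 16.85
position: [0.4685, -0.2764, 0.0567]
eef_rot: [-2.66, -1.103, -0.668]
contact_force: [-0.5, -0.6, -1.4]
grip_width: 0.0515
finger_force: 30.0
```

Contact is starting at the expected height (TCP 0.0567), which confirms this is the turntable. One more small step, then release and back off along the fingers.

Request:
send_rows --commands '[{"dx": -0.001,"dy": 0,"dz": 0.002,"rx": 0,"ry": 0,"rz": 0,"fingers": -1},{"dx": -0.001,"dy": 0,"dz": 0.002,"rx": 0,"ry": 0,"rz": 0,"fingers": -1}]'

```text
time: 17.02
position: [0.4686, -0.2763, 0.0566]
eef_rot: [-2.659, -1.104, -0.669]
contact_force: [-2.3, -0.4, 4.4]
grip_width: 0.0511
finger_force: 30.0
```

Request:
send_rows --commands '[{"dx": 0,"dy": 0,"dz": 0,"rx": 0,"ry": 0,"rz": 0,"fingers": 1},{"dx": 0,"dy": 0,"dz": 0,"rx": 0,"ry": 0,"rz": 0,"fingers": 1},{"dx": 0,"dy": 0,"dz": 0,"rx": 0,"ry": 0,"rz": 0,"fingers": 1},{"dx": 0,"dy": 0,"dz": 0,"rx": 0,"ry": 0,"rz": 0,"fingers": 1},{"dx": 0,"dy": 0,"dz": 0,"rx": 0,"ry": 0,"rz": 0,"fingers": 1},{"dx": 0,"dy": 0,"dz": 0,"rx": 0,"ry": 0,"rz": 0,"fingers": 1}]'

```text
time: 17.52
position: [0.4682, -0.276, 0.0558]
eef_rot: [-2.659, -1.103, -0.668]
contact_force: [-0.0, -0.7, 0.2]
grip_width: 0.0868
finger_force: 0.0
```

Run:
```python
from h import *
A=now(); p,R=A; G=p-.019*R[:,2]; print('owl at',G)
B=(p-.12*R[:,2],R); rel(A,B)
for w in [pose((.52,-.14,.30),60),pose((.57,.03,.30),75),pose((.60,.20,.30),90)]: rel(B,w); B=w
```

```text
t 17.52 G [ 0.4619 -0.2823  0.0726] psi 45.08 z [ 0.334  0.334 -0.881] q [-1.     0.545  1.863  0.607  0.943 -0.631] F [-0.  -0.7  0.2] w 0.0868
owl at [ 0.46187268 -0.28234138  0.07256858]
d [-0.   -0.   -0.48] r [0. 0. 0.] rows 2.9
d [ 0.894 -0.237 -0.063] r [ 0.0205 -0.1557 -0.0813] rows 5.6
d [ 0.689 -0.167  0.   ] r [ 0.      0.     -0.0833] rows 4.2
d [ 0.688 -0.06   0.   ] r [ 0.      0.     -0.0833] rows 4.1
```

The owl stands on the turntable and is released. I'll retreat and move over the donkey.

Run:
```python
from h import *
A=now(); p,R=A; B=(p-.12*R[:,2],R); rel(A,B)
for w in [pose((.53,-.13,.30),92),pose((.58,.04,.30),140),pose((.585,.19,.30),188)]: rel(B,w); B=w
```

```text
t 17.52 G [ 0.4619 -0.2823  0.0726] psi 45.08 z [ 0.334  0.334 -0.881] q [-1.     0.545  1.863  0.607  0.943 -0.631] F [-0.  -0.7  0.2] w 0.0868
d [-0.   -0.   -0.48] r [0. 0. 0.] rows 2.9
d [ 0.944 -0.237 -0.036] r [ 0.0642 -0.1476 -0.2553] rows 7.6
d [0.673 0.224 0.   ] r [ 0.      0.     -0.2667] rows 6.7
d [0.37  0.472 0.   ] r [ 0.      0.     -0.2667] rows 6.7
```

Request:
send_rows --commands '[{"dx": 0,"dy": 0,"dz": -0.08,"rx": 0,"ry": 0,"rz": 0,"fingers": 1},{"dx": 0,"dy": 0,"dz": -0.2,"rx": 0,"ry": 0,"rz": 0,"fingers": 1},{"dx": 0,"dy": 0,"dz": -0.34,"rx": 0,"ry": 0,"rz": 0,"fingers": 1},{"dx": 0,"dy": 0,"dz": -0.48,"rx": 0,"ry": 0,"rz": 0,"fingers": 1}]'

```text
time: 17.85
position: [0.4273, -0.3157, 0.1624]
eef_rot: [-2.657, -1.103, -0.667]
contact_force: [1.0, -0.6, -0.7]
grip_width: 0.0876
finger_force: 0.0
```

Request:
send_rows --commands '[{"dx": 0.118,"dy": -0.03,"dz": -0.06,"rx": 0.008,"ry": -0.0184,"rz": -0.032,"fingers": 1},{"dx": 0.236,"dy": -0.059,"dz": -0.06,"rx": 0.016,"ry": -0.037,"rz": -0.064,"fingers": 1},{"dx": 0.354,"dy": -0.089,"dz": -0.06,"rx": 0.024,"ry": -0.055,"rz": -0.096,"fingers": 1},{"dx": 0.472,"dy": -0.119,"dz": -0.06,"rx": 0.032,"ry": -0.074,"rz": -0.128,"fingers": 1},{"dx": 0.59,"dy": -0.148,"dz": -0.05,"rx": 0.04,"ry": -0.092,"rz": -0.16,"fingers": 1},{"dx": 0.708,"dy": -0.178,"dz": -0.04,"rx": 0.048,"ry": -0.111,"rz": -0.191,"fingers": 1},{"dx": 0.826,"dy": -0.207,"dz": -0.036,"rx": 0.056,"ry": -0.129,"rz": -0.223,"fingers": 1},{"dx": 0.944,"dy": -0.237,"dz": -0.036,"rx": 0.0642,"ry": -0.1476,"rz": -0.2553,"fingers": 1}]'

```text
time: 18.52
position: [0.5306, -0.1287, 0.2819]
eef_rot: [2.176, 2.263, -0.004]
contact_force: [0.7, -0.4, -0.1]
grip_width: 0.0879
finger_force: 0.0
```

Request:
send_rows --commands '[{"dx": 0.112,"dy": 0.037,"dz": 0,"rx": 0,"ry": 0,"rz": -0.038,"fingers": 1},{"dx": 0.224,"dy": 0.075,"dz": 0,"rx": 0,"ry": 0,"rz": -0.076,"fingers": 1},{"dx": 0.336,"dy": 0.112,"dz": 0,"rx": 0,"ry": 0,"rz": -0.114,"fingers": 1},{"dx": 0.449,"dy": 0.149,"dz": 0,"rx": 0,"ry": 0,"rz": -0.152,"fingers": 1},{"dx": 0.56,"dy": 0.187,"dz": 0,"rx": 0,"ry": 0,"rz": -0.19,"fingers": 1},{"dx": 0.673,"dy": 0.224,"dz": 0,"rx": 0,"ry": 0,"rz": -0.228,"fingers": 1},{"dx": 0.673,"dy": 0.224,"dz": 0,"rx": 0,"ry": 0,"rz": -0.2667,"fingers": 1}]'

```text
time: 19.1
position: [0.5809, 0.045, 0.2808]
eef_rot: [-1.061, -2.957, -0.004]
contact_force: [-0.2, -1.0, -0.0]
grip_width: 0.0881
finger_force: 0.0
```

Request:
send_rows --commands '[{"dx": 0.062,"dy": 0.079,"dz": 0,"rx": 0,"ry": 0,"rz": -0.038,"fingers": 1},{"dx": 0.123,"dy": 0.157,"dz": 0,"rx": 0,"ry": 0,"rz": -0.076,"fingers": 1},{"dx": 0.185,"dy": 0.236,"dz": 0,"rx": 0,"ry": 0,"rz": -0.114,"fingers": 1},{"dx": 0.247,"dy": 0.315,"dz": 0,"rx": 0,"ry": 0,"rz": -0.152,"fingers": 1},{"dx": 0.308,"dy": 0.393,"dz": 0,"rx": 0,"ry": 0,"rz": -0.19,"fingers": 1},{"dx": 0.37,"dy": 0.472,"dz": 0,"rx": 0,"ry": 0,"rz": -0.228,"fingers": 1},{"dx": 0.37,"dy": 0.472,"dz": 0,"rx": 0,"ry": 0,"rz": -0.2667,"fingers": 1},{"dx": 0.37,"dy": 0.472,"dz": 0,"rx": 0,"ry": 0,"rz": -0.2667,"fingers": 1}]'

```text
time: 19.77
position: [0.5847, 0.1914, 0.2806]
eef_rot: [0.23, -3.133, 0.0]
contact_force: [0.1, -0.2, 0.4]
grip_width: 0.0881
finger_force: 0.0
```

Run:
```python
from h import *
now(); snap('top','top2')
o,d=snap('wrist','w7'); im=d['image']
# donkey mask: bright low-saturation pixels in the region around expected position
h=cv2.cvtColor(im,cv2.COLOR_BGR2HSV); m=((h[...,1]<60)&(h[...,2]>150)).astype(np.uint8)
n,l,st,ce=cv2.connectedComponentsWithStats(m)
for i in range(1,n):
    if st[i,4]>150: print(st[i],ce[i].round(1), at(d,*ce[i],.095,o).round(3))
```

```text
t 19.77 G [0.5847 0.1914 0.2996] psi -171.61 z [-0.001 -0.    -1.   ] q [ 0.204  0.337  1.397  0.     1.408 -1.513] F [ 0.1 -0.2  0.4] w 0.0881
[   0   44   27   71 1224] [12.5 76.5] [ 0.47  -0.184  0.095]
[ 64 147  23  36 180] [ 78.2 161.9] [ 0.579 -0.057  0.095]
[  22  150   39   47 1085] [ 42.2 173.3] [ 0.599 -0.118  0.095]
[308 175  18  54 314] [312.6 195.6] [0.584 0.23  0.095]
[ 315  174   27  105 1868] [328.6 225.6] [0.616 0.254 0.095]
[ 156  355  238   46 4675] [244.  381.4] [0.877 0.182 0.095]
```

Run:
```python
from h import *
o,d=load('w7'); im=d['image']; h=cv2.cvtColor(im,cv2.COLOR_BGR2HSV); m=((h[...,1]<60)&(h[...,2]>150)).astype(np.uint8)
n,l,st,ce=cv2.connectedComponentsWithStats(m); k=l==l[200,330]
for y in range(170,282,4):
    x=np.where(k[y])[0]; print(y,(x.min(),x.max(),len(x)) if len(x) else None, im[y,x.mean().astype(int) if len(x) else 0].tolist(), end='; ')
print()
print([im[200,x].tolist()[1] for x in range(300,350,2)])
pts=[]
for y in range(182,226,2):
    x=np.where(k[y])[0]; a=at(d,x.min()-.5,y,.095,o); b=at(d,x.max()+.5,y,.095,o); pts.append((a+b)/2)
pts=np.array(pts); f=np.polyfit(pts[:,0],pts[:,1],1); print('line y at x=.60',np.polyval(f,.6),'angle',np.degrees(np.arctan(f[0])),'width',np.linalg.norm(a-b))
print('end tail', at(d,325,174,.095,o), 'front', at(d,330,238,.095,o))
```

```text
170 None [84, 140, 189]; 174 (np.int64(329), np.int64(335), 7) [162, 175, 181]; 178 (np.int64(327), np.int64(335), 9) [208, 207, 207]; 182 (np.int64(328), np.int64(335), 5) [103, 114, 122]; 186 (np.int64(327), np.int64(330), 4) [142, 158, 166]; 190 (np.int64(318), np.int64(340), 23) [147, 161, 169]; 194 (np.int64(318), np.int64(341), 24) [154, 169, 177]; 198 (np.int64(317), np.int64(340), 24) [153, 168, 177]; 202 (np.int64(317), np.int64(340), 24) [155, 170, 177]; 206 (np.int64(317), np.int64(339), 23) [156, 169, 178]; 210 (np.int64(317), np.int64(340), 24) [154, 168, 176]; 214 (np.int64(317), np.int64(339), 23) [154, 168, 175]; 218 (np.int64(317), np.int64(339), 23) [153, 168, 176]; 222 (np.int64(317), np.int64(339), 23) [155, 168, 176]; 226 (np.int64(316), np.int64(339), 24) [166, 177, 182]; 230 (np.int64(316), np.int64(339), 24) [215, 214, 214]; 234 (np.int64(315), np.int64(339), 25) [162, 175, 182]; 238 (np.int64(315), np.int64(338), 23) [159, 175, 182]; 242 (np.int64(322), np.int64(335), 14) [161, 176, 185]; 246 (np.int64(323), np.int64(336), 14) [164, 178, 186]; 250 (np.int64(324), np.int64(336), 13) [150, 164, 173]; 254 (np.int64(327), np.int64(335), 9) [150, 164, 174]; 258 (np.int64(321), np.int64(338), 18) [204, 214, 214]; 262 (np.int64(323), np.int64(338), 16) [205, 214, 215]; 266 (np.int64(323), np.int64(337), 15) [206, 214, 215]; 270 (np.int64(322), np.int64(337), 16) [205, 215, 215]; 274 (np.int64(322), np.int64(336), 15) [204, 215, 216]; 278 (np.int64(324), np.int64(326), 3) [143, 157, 171]; 
[65, 64, 68, 68, 135, 170, 170, 119, 125, 155, 164, 169, 170, 169, 169, 167, 168, 168, 169, 161, 153, 91, 86, 87, 86]
line y at x=.60 0.250556272930974 angle 8.444954517006671 width 0.026655269367474376
end tail [0.55823266 0.23910474 0.095     ] front [0.63095214 0.25855145 0.095     ]
```

Run:
```python
from h import *
o,d=load('w7'); im=d['image']; h=cv2.cvtColor(im,cv2.COLOR_BGR2HSV); m=((h[...,1]<60)&(h[...,2]>150)).astype(np.uint8)
n,l,st,ce=cv2.connectedComponentsWithStats(m); k=l==l[200,330]
pts=[]
for y in range(190,238,2):
    x=np.where(k[y])[0]; pts.append((at(d,x.min()-.5,y,.094,o)+at(d,x.max()+.5,y,.094,o))/2)
pts=np.array(pts); f=np.polyfit(pts[:,0],pts[:,1],1); print('y at .60',np.polyval(f,.6),'angle',np.degrees(np.arctan(f[0])))
c=at(d,328,213,.095,o); print(c)
# slab centre: near-left edge rows
A=now(); a=np.degrees(np.arctan(f[0])); g=np.array((.601,np.polyval(f,.601),.085)); psi=180+a
_,R=pose(g,psi,-10); B=pose(g-.09*R[:,2],psi,-10); rel(A,B); rel(B,pose(g,psi,-10)); print(g,psi)
```

```text
y at .60 0.2506797439509452 angle 8.070519771022315
[0.60154438 0.25044404 0.095     ]
t 19.87 G [0.5848 0.1899 0.2997] psi -172.2 z [-0.001 -0.    -1.   ] q [ 0.202  0.336  1.398 -0.     1.408 -1.505] F [0.1 0.1 0.1] w 0.0877
d [-0.048  0.233  0.503] r [-0.0002 -0.0558 -0.0015] rows 3.3
d [-0.   -0.    0.36] r [0. 0. 0.] rows 2.2
[0.601      0.25082154 0.085     ] 188.0705197710223
```

Request:
send_rows --commands '[{"dx": -0.02,"dy": 0.1,"dz": 0.1,"rx": 0,"ry": -0.02,"rz": -0.001,"fingers": 1},{"dx": -0.04,"dy": 0.2,"dz": 0.24,"rx": 0,"ry": -0.04,"rz": -0.001,"fingers": 1},{"dx": -0.048,"dy": 0.233,"dz": 0.38,"rx": 0,"ry": -0.0558,"rz": -0.0015,"fingers": 1},{"dx": -0.048,"dy": 0.233,"dz": 0.47,"rx": 0,"ry": -0.0558,"rz": -0.0015,"fingers": 1},{"dx": -0.048,"dy": 0.233,"dz": 0.503,"rx": 0,"ry": -0.0558,"rz": -0.0015,"fingers": 1},{"dx": -0.048,"dy": 0.233,"dz": 0.503,"rx": 0,"ry": -0.0558,"rz": -0.0015,"fingers": 1}]'

```text
time: 20.37
position: [0.5873, 0.248, 0.153]
eef_rot: [-0.21, 2.964, 0.016]
contact_force: [0.4, -0.1, 0.5]
grip_width: 0.0881
finger_force: 0.0
```

```bash
python3 -c "
from h import *
rel(now(),pose((.601,.2508,.085),188.07,-10))"
```

```text
t 20.37 G [0.5841 0.2476 0.1717] psi -171.88 z [ 0.168  0.023 -0.985] q [ 0.309  0.401  1.651 -0.037  0.922 -1.384] F [ 0.4 -0.1  0.5] w 0.0881
d [-0.009  0.004  0.353] r [-0.0003 -0.0013  0.0003] rows 2.1
```

Request:
send_rows --commands '[{"dx": -0.003,"dy": 0.002,"dz": 0.08,"rx": 0,"ry": 0,"rz": 0,"fingers": 1},{"dx": -0.006,"dy": 0.004,"dz": 0.17,"rx": 0,"ry": -0.001,"rz": 0,"fingers": 1},{"dx": -0.008,"dy": 0.004,"dz": 0.25,"rx": 0,"ry": -0.001,"rz": 0,"fingers": 1},{"dx": -0.009,"dy": 0.004,"dz": 0.31,"rx": 0,"ry": -0.001,"rz": 0,"fingers": 1},{"dx": -0.009,"dy": 0.004,"dz": 0.34,"rx": 0,"ry": -0.001,"rz": 0,"fingers": 1},{"dx": -0.009,"dy": 0.004,"dz": 0.353,"rx": 0,"ry": -0.001,"rz": 0,"fingers": 1},{"dx": -0.009,"dy": 0.004,"dz": 0.353,"rx": 0,"ry": -0.001,"rz": 0,"fingers": 1}]'

```text
time: 20.95
position: [0.6075, 0.2525, 0.0695]
eef_rot: [-0.211, 2.955, 0.019]
contact_force: [0.2, -0.4, 0.1]
grip_width: 0.088
finger_force: 0.0
```

Request:
send_rows --commands '[{"dx": 0,"dy": 0,"dz": 0,"rx": 0,"ry": 0,"rz": 0,"fingers": -1},{"dx": 0,"dy": 0,"dz": 0,"rx": 0,"ry": 0,"rz": 0,"fingers": -1},{"dx": 0,"dy": 0,"dz": 0,"rx": 0,"ry": 0,"rz": 0,"fingers": -1},{"dx": 0,"dy": 0,"dz": 0,"rx": 0,"ry": 0,"rz": 0,"fingers": -1},{"dx": 0,"dy": 0,"dz": 0,"rx": 0,"ry": 0,"rz": 0,"fingers": -1},{"dx": 0,"dy": 0,"dz": 0,"rx": 0,"ry": 0,"rz": 0,"fingers": -1},{"dx": 0,"dy": 0,"dz": 0,"rx": 0,"ry": 0,"rz": 0,"fingers": -1}]'

```text
time: 21.53
position: [0.6062, 0.2528, 0.0689]
eef_rot: [-0.214, 2.956, 0.018]
contact_force: [-0.5, -0.2, 0.5]
grip_width: 0.0448
finger_force: 0.0
```

Run:
```python
from h import *
A=now(); z=(A[0]-.019*A[1][:,2])[2]
for w in [pose((.601,.2508,z+.10),188.07,-10),pose((.55,.17,z+.10),152,-10),pose((.4825,.0795,z+.10),117.5,-10),pose((.4825,.0795,z+.004),117.5,-10)]: rel(A,w); A=w
```

```text
t 21.53 G [0.6029 0.2524 0.0876] psi -171.72 z [ 0.176  0.025 -0.984] q [ 0.307  0.528  1.687 -0.043  0.751 -1.379] F [-0.5 -0.2  0.5] w 0.0448
d [-0.063 -0.005 -0.395] r [0.0001 0.0013 0.0012] rows 2.4
d [ 0.246 -0.299 -0.043] r [0.0348 0.     0.1973] rows 5.0
d [ 0.07  -0.454 -0.012] r [0.0333 0.     0.1888] rows 4.8
d [0.067 0.    0.378] r [0. 0. 0.] rows 2.3
```

Request:
send_rows --commands '[{"dx": 0,"dy": 0,"dz": 0,"rx": 0,"ry": 0,"rz": 0,"fingers": -1},{"dx": 0,"dy": 0,"dz": 0,"rx": 0,"ry": 0,"rz": 0,"fingers": -1},{"dx": 0,"dy": 0,"dz": 0,"rx": 0,"ry": 0,"rz": 0,"fingers": -1},{"dx": 0,"dy": 0,"dz": 0,"rx": 0,"ry": 0,"rz": 0,"fingers": -1},{"dx": 0,"dy": 0,"dz": 0,"rx": 0,"ry": 0,"rz": 0,"fingers": -1}]'

```text
time: 21.95
position: [0.6062, 0.2528, 0.0687]
eef_rot: [-0.214, 2.956, 0.018]
contact_force: [-0.1, 0.6, 0.1]
grip_width: 0.0296
finger_force: 30.0
```

Run:
```python
from h import *
A=now(); z=(A[0]-.019*A[1][:,2])[2]
for w in [pose((.601,.2508,z+.10),188.07,-10),pose((.55,.17,z+.10),152,-10),pose((.4825,.0795,z+.10),117.5,-10),pose((.4825,.0795,z+.004),117.5,-10)]: rel(A,w); A=w
```

```text
t 21.95 G [0.6028 0.2524 0.0874] psi -171.71 z [ 0.176  0.025 -0.984] q [ 0.307  0.529  1.687 -0.043  0.751 -1.379] F [-0.1  0.6  0.1] w 0.0296
d [-0.063 -0.005 -0.395] r [0.     0.0013 0.0012] rows 2.4
d [ 0.246 -0.299 -0.043] r [0.0348 0.     0.1973] rows 5.0
d [ 0.07  -0.454 -0.012] r [0.0333 0.     0.1888] rows 4.8
d [0.067 0.    0.378] r [0. 0. 0.] rows 2.3
```

Request:
send_rows --commands '[{"dx": -0.008,"dy": 0,"dz": -0.05,"rx": 0,"ry": 0,"rz": 0,"fingers": -1},{"dx": -0.02,"dy": 0,"dz": -0.13,"rx": 0,"ry": 0,"rz": 0,"fingers": -1},{"dx": -0.037,"dy": 0,"dz": -0.23,"rx": 0,"ry": 0,"rz": 0,"fingers": -1},{"dx": -0.053,"dy": -0.003,"dz": -0.33,"rx": 0,"ry": 0,"rz": 0,"fingers": -1},{"dx": -0.063,"dy": -0.005,"dz": -0.395,"rx": 0,"ry": 0,"rz": 0.001,"fingers": -1}]'

```text
time: 22.37
position: [0.6046, 0.2514, 0.1705]
eef_rot: [-0.209, 2.955, 0.019]
contact_force: [-0.3, 0.5, -3.9]
grip_width: 0.0299
finger_force: 30.0
```

Request:
send_rows --commands '[{"dx": 0.041,"dy": -0.05,"dz": -0.007,"rx": 0.0058,"ry": 0,"rz": 0.033,"fingers": -1},{"dx": 0.082,"dy": -0.1,"dz": -0.014,"rx": 0.0116,"ry": 0,"rz": 0.0658,"fingers": -1},{"dx": 0.123,"dy": -0.15,"dz": -0.021,"rx": 0.0174,"ry": 0,"rz": 0.0987,"fingers": -1},{"dx": 0.164,"dy": -0.2,"dz": -0.028,"rx": 0.0232,"ry": 0,"rz": 0.1315,"fingers": -1},{"dx": 0.205,"dy": -0.25,"dz": -0.035,"rx": 0.029,"ry": 0,"rz": 0.1644,"fingers": -1},{"dx": 0.246,"dy": -0.299,"dz": -0.043,"rx": 0.0348,"ry": 0,"rz": 0.1973,"fingers": -1}]'

```text
time: 22.87
position: [0.5517, 0.1677, 0.1677]
eef_rot: [0.725, 2.88, -0.062]
contact_force: [0.7, 1.4, -2.9]
grip_width: 0.0295
finger_force: 30.0
```

Request:
send_rows --commands '[{"dx": 0.012,"dy": -0.076,"dz": -0.002,"rx": 0.0056,"ry": 0,"rz": 0.0315,"fingers": -1},{"dx": 0.023,"dy": -0.151,"dz": -0.004,"rx": 0.0111,"ry": 0,"rz": 0.063,"fingers": -1},{"dx": 0.035,"dy": -0.227,"dz": -0.006,"rx": 0.0167,"ry": 0,"rz": 0.0944,"fingers": -1},{"dx": 0.047,"dy": -0.303,"dz": -0.008,"rx": 0.0222,"ry": 0,"rz": 0.1259,"fingers": -1},{"dx": 0.058,"dy": -0.38,"dz": -0.01,"rx": 0.0278,"ry": 0,"rz": 0.1573,"fingers": -1},{"dx": 0.07,"dy": -0.454,"dz": -0.012,"rx": 0.0333,"ry": 0,"rz": 0.1888,"fingers": -1},{"dx": 0.07,"dy": -0.454,"dz": -0.012,"rx": 0.0333,"ry": 0,"rz": 0.1888,"fingers": -1}]'

```text
time: 23.45
position: [0.4811, 0.0747, 0.1671]
eef_rot: [1.557, 2.552, -0.137]
contact_force: [-0.6, -0.4, -2.5]
grip_width: 0.0298
finger_force: 30.0
```

```bash
python3 -c "
from h import *
rel(now(),pose((.4825,.0798,.0914),117.5,-10.3))"
```

```text
t 23.45 G [0.4796 0.0776 0.1858] psi 117.22 z [ 0.079 -0.155 -0.985] q [ 0.142  0.245  1.857 -0.198  0.99  -0.229] F [-0.6 -0.4 -2.5] w 0.0298
d [0.068 0.015 0.372] r [-0.0004 -0.0015 -0.0015] rows 2.3
```

Request:
send_rows --commands '[{"dx": 0.01,"dy": 0.005,"dz": 0.055,"rx": 0,"ry": 0,"rz": 0,"fingers": -1},{"dx": 0.026,"dy": 0.01,"dz": 0.14,"rx": 0,"ry": 0,"rz": 0,"fingers": -1},{"dx": 0.042,"dy": 0.015,"dz": 0.23,"rx": 0,"ry": 0,"rz": 0,"fingers": -1},{"dx": 0.055,"dy": 0.015,"dz": 0.3,"rx": 0,"ry": 0,"rz": 0,"fingers": -1},{"dx": 0.063,"dy": 0.015,"dz": 0.345,"rx": 0,"ry": 0,"rz": 0,"fingers": -1},{"dx": 0.067,"dy": 0.015,"dz": 0.366,"rx": 0,"ry": 0,"rz": 0,"fingers": -1},{"dx": 0.068,"dy": 0.015,"dz": 0.372,"rx": 0,"ry": 0,"rz": 0,"fingers": -1},{"dx": 0.068,"dy": 0.015,"dz": 0.372,"rx": 0,"ry": 0,"rz": 0,"fingers": -1}]'

```text
time: 24.12
position: [0.4879, 0.0792, 0.0733]
eef_rot: [1.548, 2.554, -0.132]
contact_force: [-0.6, 0.3, -2.9]
grip_width: 0.0298
finger_force: 30.0
```

```bash
python3 -c "
from h import *
rel(now(),pose((.4825,.0798,.0874),117.5,-10.3))"
```

```text
t 24.12 G [0.4863 0.0821 0.092 ] psi 117.55 z [ 0.084 -0.153 -0.985] q [ 0.148  0.397  1.939 -0.241  0.759 -0.162] F [-0.6  0.3 -2.9] w 0.0298
d [ 0.002 -0.018  0.018] r [ 0.0012 -0.0013  0.0003] rows 0.2
```

Request:
send_rows --commands '[{"dx": -0.003,"dy": -0.01,"dz": 0.004,"rx": 0,"ry": 0,"rz": 0,"fingers": -1},{"dx": -0.006,"dy": -0.018,"dz": 0.008,"rx": 0,"ry": 0,"rz": 0,"fingers": -1},{"dx": -0.006,"dy": -0.018,"dz": 0.008,"rx": 0,"ry": 0,"rz": 0,"fingers": -1}]'

```text
time: 24.37
position: [0.4844, 0.075, 0.0722]
eef_rot: [1.549, 2.553, -0.131]
contact_force: [-0.2, -0.2, -3.1]
grip_width: 0.0299
finger_force: 30.0
```

Request:
send_rows --commands '[{"dx": 0.001,"dy": 0,"dz": 0.005,"rx": 0,"ry": 0,"rz": 0,"fingers": -1},{"dx": 0.001,"dy": 0,"dz": 0.005,"rx": 0,"ry": 0,"rz": 0,"fingers": -1}]'

```text
time: 24.53
position: [0.4847, 0.0752, 0.0707]
eef_rot: [1.549, 2.553, -0.131]
contact_force: [0.2, -0.4, -2.8]
grip_width: 0.0297
finger_force: 30.0
```

Request:
send_rows --commands '[{"dx": 0.001,"dy": 0,"dz": 0.004,"rx": 0,"ry": 0,"rz": 0,"fingers": -1},{"dx": 0.001,"dy": 0,"dz": 0.004,"rx": 0,"ry": 0,"rz": 0,"fingers": -1}]'

```text
time: 24.7
position: [0.4845, 0.0753, 0.0694]
eef_rot: [1.549, 2.553, -0.132]
contact_force: [0.9, 0.2, -2.7]
grip_width: 0.0297
finger_force: 30.0
```

```bash
python3 -c "
from h import *
rel(now(),pose((.483,.0785,.0874),117.5,-10.3))"
```

```text
t 24.7 G [0.4829 0.0782 0.0881] psi 117.49 z [ 0.084 -0.153 -0.985] q [ 0.141  0.399  1.952 -0.244  0.743 -0.163] F [ 0.9  0.2 -2.7] w 0.0297
d [0.001 0.    0.003] r [ 0.0013 -0.0012 -0.0001] rows 0.0
```

Request:
send_rows --commands '[{"dx": 0.001,"dy": 0,"dz": 0.004,"rx": 0,"ry": 0,"rz": 0,"fingers": -1},{"dx": 0.001,"dy": 0,"dz": 0.004,"rx": 0,"ry": 0,"rz": 0,"fingers": -1}]'

```text
time: 24.87
position: [0.4846, 0.0754, 0.0687]
eef_rot: [1.549, 2.553, -0.131]
contact_force: [-0.8, 0.7, 2.9]
grip_width: 0.0297
finger_force: 30.0
```

Request:
send_rows --commands '[{"dx": 0,"dy": 0,"dz": 0.002,"rx": 0,"ry": 0,"rz": 0,"fingers": -1},{"dx": 0,"dy": 0,"dz": 0.002,"rx": 0,"ry": 0,"rz": 0,"fingers": -1}]'

```text
time: 25.03
position: [0.4847, 0.0755, 0.0687]
eef_rot: [1.549, 2.553, -0.131]
contact_force: [-3.0, 2.3, 8.5]
grip_width: 0.0299
finger_force: 30.0
```

Request:
send_rows --commands '[{"dx": 0,"dy": 0,"dz": 0,"rx": 0,"ry": 0,"rz": 0,"fingers": 0.2},{"dx": 0,"dy": 0,"dz": 0,"rx": 0,"ry": 0,"rz": 0,"fingers": 0.2},{"dx": 0,"dy": 0,"dz": 0,"rx": 0,"ry": 0,"rz": 0,"fingers": 1},{"dx": 0,"dy": 0,"dz": 0,"rx": 0,"ry": 0,"rz": 0,"fingers": 1},{"dx": 0,"dy": 0,"dz": 0,"rx": 0,"ry": 0,"rz": 0,"fingers": 1},{"dx": 0,"dy": 0,"dz": 0,"rx": 0,"ry": 0,"rz": 0,"fingers": 1},{"dx": 0,"dy": 0,"dz": 0,"rx": 0,"ry": 0,"rz": 0,"fingers": 1}]'

```text
time: 25.62
position: [0.4845, 0.0753, 0.0678]
eef_rot: [1.549, 2.553, -0.132]
contact_force: [0.6, 0.3, 0.4]
grip_width: 0.073
finger_force: 0.0
```

Run:
```python
from h import *
A=now(); p,R=A; B=(p-.14*R[:,2],R); rel(A,B)
for w in [pose((.54,-.03,.27),117.5),pose((.585,-.10,.25),117.5)]: rel(B,w); B=w
```

```text
t 25.62 G [0.4829 0.0782 0.0865] psi 117.49 z [ 0.084 -0.153 -0.985] q [ 0.141  0.402  1.953 -0.245  0.739 -0.161] F [0.6 0.3 0.4] w 0.073
d [-0.    0.   -0.56] r [0. 0. 0.] rows 3.4
d [-0.597  0.005 -0.078] r [0.0012 0.056  0.    ] rows 3.6
d [-0.331  0.03   0.08 ] r [0. 0. 0.] rows 2.1
```

Request:
send_rows --commands '[{"dx": 0,"dy": 0,"dz": -0.05,"rx": 0,"ry": 0,"rz": 0,"fingers": 1},{"dx": 0,"dy": 0,"dz": -0.15,"rx": 0,"ry": 0,"rz": 0,"fingers": 1},{"dx": 0,"dy": 0,"dz": -0.28,"rx": 0,"ry": 0,"rz": 0,"fingers": 1},{"dx": 0,"dy": 0,"dz": -0.42,"rx": 0,"ry": 0,"rz": 0,"fingers": 1},{"dx": 0,"dy": 0,"dz": -0.56,"rx": 0,"ry": 0,"rz": 0,"fingers": 1}]'

```text
time: 26.03
position: [0.4718, 0.0968, 0.2068]
eef_rot: [1.55, 2.554, -0.133]
contact_force: [0.7, -0.2, -0.4]
grip_width: 0.0877
finger_force: 0.0
```

Request:
send_rows --commands '[{"dx": -0.12,"dy": 0,"dz": -0.08,"rx": 0,"ry": 0.012,"rz": 0,"fingers": 1},{"dx": -0.27,"dy": 0,"dz": -0.08,"rx": 0,"ry": 0.028,"rz": 0,"fingers": 1},{"dx": -0.42,"dy": 0.005,"dz": -0.08,"rx": 0,"ry": 0.042,"rz": 0,"fingers": 1},{"dx": -0.597,"dy": 0.005,"dz": -0.078,"rx": 0.001,"ry": 0.056,"rz": 0,"fingers": 1},{"dx": -0.597,"dy": 0.005,"dz": -0.078,"rx": 0.001,"ry": 0.056,"rz": 0,"fingers": 1}]'

```text
time: 26.45
position: [0.5452, -0.0378, 0.2529]
eef_rot: [1.634, 2.676, 0.002]
contact_force: [0.7, 0.5, 0.4]
grip_width: 0.0877
finger_force: 0.0
```

Request:
send_rows --commands '[{"dx": -0.11,"dy": 0.01,"dz": 0.02,"rx": 0,"ry": 0,"rz": 0,"fingers": 1},{"dx": -0.22,"dy": 0.02,"dz": 0.05,"rx": 0,"ry": 0,"rz": 0,"fingers": 1},{"dx": -0.331,"dy": 0.03,"dz": 0.08,"rx": 0,"ry": 0,"rz": 0,"fingers": 1},{"dx": -0.331,"dy": 0.03,"dz": 0.08,"rx": 0,"ry": 0,"rz": 0,"fingers": 1},{"dx": -0.331,"dy": 0.03,"dz": 0.08,"rx": 0,"ry": 0,"rz": 0,"fingers": 1}]'

```text
time: 26.87
position: [0.5847, -0.1007, 0.23]
eef_rot: [-1.632, -2.683, -0.0]
contact_force: [-0.7, 0.4, -0.5]
grip_width: 0.088
finger_force: 0.0
```

Run:
```python
from h import *
now(); o,d=snap('wrist','w8'); g=cv2.GaussianBlur(d['image'],(0,0),1)
R=Ro.from_rotvec(o['eef_rot']).as_matrix(); T=np.array(d['T_tool_cam'])
def pw(P):
    c=(np.array(P)-np.array(o['position']))@R; c=(c-T[:3,3])@T[:3,:3]; r=np.arctan2(np.hypot(c[0],c[1]),c[2]); k=r/np.hypot(c[0],c[1])
    return np.array([d['cx']+d['fx']*k*c[0],d['cy']+d['fy']*k*c[1]])
e=pw((.5945,-.1107,.103)); print('expected brim',e, 'crown',pw((.5945,-.1107,.133)),'sq centre',pw((.5931,-.1194,.025)))
h=cv2.cvtColor(d['image'],cv2.COLOR_BGR2HSV); m=((h[...,1]<45)&(h[...,2]>120)).astype(np.uint8)
n,l,st,ce=cv2.connectedComponentsWithStats(m)
for i in range(1,n):
    if st[i,4]>200: print(st[i],ce[i].round(1))
```

```text
t 26.87 G [ 0.5847 -0.1007  0.249 ] psi 117.39 z [-0.001  0.001 -1.   ] q [-0.287  0.344  1.515  0.     1.285 -0.766] F [-0.7  0.4 -0.5] w 0.088
expected brim [280.69107379 218.65531875] crown [281.13952833 229.59391408] sq centre [275.31800367 203.82702372]
[ 249    0   38   52 1543] [268.6  23.2]
[424 102  29  44 570] [434.5 122.5]
[ 478  141   82  173 6155] [535.1 246.5]
[ 252  178   62   71 3074] [281.9 215.7]
[  97  224   78   80 2808] [135.8 253. ]
[ 87 274  37  20 480] [105.1 284.5]
[241 323  41   7 223] [261.  326.5]
[238 357  50  12 385] [262.7 361.8]
```

Run:
```python
from h import *
o,d=load('w8'); im=d['image']; h=cv2.cvtColor(im,cv2.COLOR_BGR2HSV); m=((h[...,1]<45)&(h[...,2]>120)).astype(np.uint8)
n,l,st,ce=cv2.connectedComponentsWithStats(m); k=(l==l[np.clip(216,0,419),300]).astype(np.uint8)
e=cv2.fitEllipse(cv2.convexHull(max(cv2.findContours(k,0,1)[0],key=cv2.contourArea))); print(e,at(d,*e[0],.103,o))
g=cv2.resize(cv2.cvtColor(im[165:265,235:330],cv2.COLOR_BGR2GRAY),None,fx=4,fy=4,interpolation=cv2.INTER_CUBIC)
for lo,hi,z in ((56,90,.131),(110,160,.103)):
    c=cv2.HoughCircles(g,cv2.HOUGH_GRADIENT,1,200,param1=60,param2=15,minRadius=lo,maxRadius=hi)
    if c is not None:
        for x,y,r in c[0][:2]: u,v=x/4+235-.4,y/4+165-.4; print('circ',u,v,r/4,at(d,u,v,z,o).round(4))
cv2.imwrite('pics/c7.png',g)
A=now(); rel(A,pose((.5945,-.1107,.126),117.5))
```

```text
((281.9504699707031, 214.51058959960938), (61.779361724853516, 70.4830551147461), 0.17422017455101013) [ 0.59365308 -0.10657424  0.103     ]
circ 282.475 221.975 16.175 [ 0.5927 -0.1047  0.131 ]
circ 280.975 219.225 30.275 [ 0.595  -0.1111  0.103 ]
t 26.92 G [ 0.5843 -0.0997  0.2494] psi 117.46 z [-0.001  0.001 -1.   ] q [-2.860e-01  3.420e-01  1.516e+00  1.000e-03  1.285e+00 -7.650e-01] F [-0.9  0.6 -0.8] w 0.0878
d [-0.059  0.016  0.494] r [-0.0001 -0.0005 -0.0002] rows 3.0
```

View pics/c7.png

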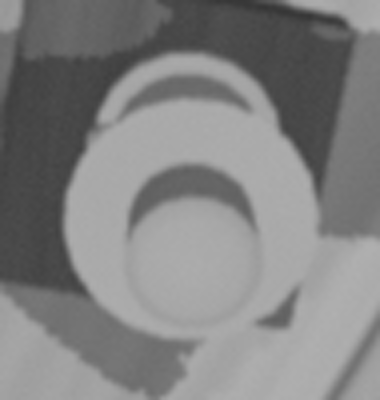

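The crop shows the hat brim centred at about (192,217) and the crown at about (194,262). The man is therefore at roughly (0.596,-0.110), within 2 mm of my estimate. I'll descend onto the crown.

Request:
send_rows --commands '[{"dx": -0.03,"dy": 0.012,"dz": 0.08,"rx": 0,"ry": 0,"rz": 0,"fingers": 1},{"dx": -0.059,"dy": 0.023,"dz": 0.2,"rx": 0,"ry": 0,"rz": 0,"fingers": 1},{"dx": -0.059,"dy": 0.023,"dz": 0.32,"rx": 0,"ry": 0,"rz": 0,"fingers": 1},{"dx": -0.059,"dy": 0.023,"dz": 0.42,"rx": 0,"ry": 0,"rz": 0,"fingers": 1},{"dx": -0.059,"dy": 0.023,"dz": 0.47,"rx": 0,"ry": 0,"rz": 0,"fingers": 1},{"dx": -0.059,"dy": 0.023,"dz": 0.485,"rx": 0,"ry": 0,"rz": 0,"fingers": 1},{"dx": -0.059,"dy": 0.023,"dz": 0.49,"rx": 0,"ry": 0,"rz": 0,"fingers": 1},{"dx": -0.059,"dy": 0.023,"dz": 0.49,"rx": 0,"ry": 0,"rz": 0,"fingers": 1}]'

```text
time: 27.58
position: [0.5971, -0.1096, 0.1094]
eef_rot: [1.628, 2.686, 0.001]
contact_force: [0.4, 0.4, -0.5]
grip_width: 0.0877
finger_force: 0.0
```

```bash
python3 -c "
from h import *
rel(now(),pose((.596,-.11,.126),117.5))"
```

```text
t 27.58 G [ 0.5971 -0.1096  0.1284] psi 117.56 z [ 0.001  0.    -1.   ] q [-2.960e-01  4.860e-01  1.615e+00  1.000e-03  1.039e+00 -7.770e-01] F [ 0.4  0.4 -0.5] w 0.0877
d [ 0.001 -0.005  0.01 ] r [0.0004 0.0002 0.0004] rows 0.1
```

Request:
send_rows --commands '[{"dx": 0,"dy": -0.004,"dz": 0.008,"rx": 0,"ry": 0,"rz": 0,"fingers": 1},{"dx": 0,"dy": -0.004,"dz": 0.008,"rx": 0,"ry": 0,"rz": 0,"fingers": -1},{"dx": 0,"dy": -0.004,"dz": 0.008,"rx": 0,"ry": 0,"rz": 0,"fingers": -1},{"dx": 0,"dy": -0.004,"dz": 0.008,"rx": 0,"ry": 0,"rz": 0,"fingers": -1},{"dx": 0,"dy": -0.004,"dz": 0.008,"rx": 0,"ry": 0,"rz": 0,"fingers": -1},{"dx": 0,"dy": -0.004,"dz": 0.008,"rx": 0,"ry": 0,"rz": 0,"fingers": -1},{"dx": 0,"dy": -0.004,"dz": 0.008,"rx": 0,"ry": 0,"rz": 0,"fingers": -1},{"dx": 0,"dy": -0.004,"dz": 0.008,"rx": 0,"ry": 0,"rz": 0,"fingers": -1}]'

```text
time: 28.25
position: [0.596, -0.1108, 0.1066]
eef_rot: [1.629, 2.686, 0.001]
contact_force: [0.7, 0.1, -0.4]
grip_width: 0.045
finger_force: 0.0
```

Request:
send_rows --commands '[{"dx": 0,"dy": 0,"dz": 0,"rx": 0,"ry": 0,"rz": 0,"fingers": -1},{"dx": 0,"dy": 0,"dz": 0,"rx": 0,"ry": 0,"rz": 0,"fingers": -1},{"dx": 0,"dy": 0,"dz": 0,"rx": 0,"ry": 0,"rz": 0,"fingers": -1},{"dx": 0,"dy": 0,"dz": 0,"rx": 0,"ry": 0,"rz": 0,"fingers": -1},{"dx": 0,"dy": 0,"dz": 0,"rx": 0,"ry": 0,"rz": 0,"fingers": -1},{"dx": 0,"dy": 0,"dz": 0,"rx": 0,"ry": 0,"rz": 0,"fingers": -1}]'

```text
time: 28.75
position: [0.596, -0.1107, 0.1065]
eef_rot: [1.629, 2.686, 0.001]
contact_force: [-0.1, -0.2, -1.5]
grip_width: 0.0298
finger_force: 30.0
```

Run:
```python
from h import *
A=now(); z=(A[0]-.019*A[1][:,2])[2]; g=A[0]
for w in [pose((g[0],g[1],z+.07),117.5),pose((.61,.07,z+.07),117.5),pose((.5982,.2543,z+.07),117.5),pose((.5982,.2543,z+.003),117.5)]: rel(A,w); A=w
```

```text
t 28.75 G [ 0.596  -0.1108  0.1255] psi 117.51 z [ 0.001  0.    -1.   ] q [-2.980e-01  4.890e-01  1.619e+00  1.000e-03  1.033e+00 -7.780e-01] F [-0.1 -0.2 -1.5] w 0.0298
d [ 0.    0.   -0.28] r [ 0.0002 -0.      0.0001] rows 1.7
d [0.615 0.383 0.   ] r [0. 0. 0.] rows 4.3
d [0.676 0.299 0.   ] r [0. 0. 0.] rows 4.4
d [0.    0.    0.268] r [0. 0. 0.] rows 1.6
```

Request:
send_rows --commands '[{"dx": 0,"dy": 0,"dz": -0.03,"rx": 0,"ry": 0,"rz": 0,"fingers": -1},{"dx": 0,"dy": 0,"dz": -0.08,"rx": 0,"ry": 0,"rz": 0,"fingers": -1},{"dx": 0,"dy": 0,"dz": -0.15,"rx": 0,"ry": 0,"rz": 0,"fingers": -1},{"dx": 0,"dy": 0,"dz": -0.22,"rx": 0,"ry": 0,"rz": 0,"fingers": -1},{"dx": 0,"dy": 0,"dz": -0.265,"rx": 0,"ry": 0,"rz": 0,"fingers": -1},{"dx": 0,"dy": 0,"dz": -0.28,"rx": 0,"ry": 0,"rz": 0,"fingers": -1},{"dx": 0,"dy": 0,"dz": -0.28,"rx": 0,"ry": 0,"rz": 0,"fingers": -1}]'

```text
time: 29.33
position: [0.5965, -0.111, 0.1776]
eef_rot: [1.628, 2.684, 0.002]
contact_force: [0.7, -0.2, -3.4]
grip_width: 0.0295
finger_force: 30.0
```

Request:
send_rows --commands '[{"dx": 0.03,"dy": 0.019,"dz": 0,"rx": 0,"ry": 0,"rz": 0,"fingers": -1},{"dx": 0.09,"dy": 0.056,"dz": 0,"rx": 0,"ry": 0,"rz": 0,"fingers": -1},{"dx": 0.17,"dy": 0.106,"dz": 0,"rx": 0,"ry": 0,"rz": 0,"fingers": -1},{"dx": 0.26,"dy": 0.162,"dz": 0,"rx": 0,"ry": 0,"rz": 0,"fingers": -1},{"dx": 0.35,"dy": 0.218,"dz": 0,"rx": 0,"ry": 0,"rz": 0,"fingers": -1},{"dx": 0.44,"dy": 0.274,"dz": 0,"rx": 0,"ry": 0,"rz": 0,"fingers": -1},{"dx": 0.53,"dy": 0.33,"dz": 0,"rx": 0,"ry": 0,"rz": 0,"fingers": -1},{"dx": 0.615,"dy": 0.383,"dz": 0,"rx": 0,"ry": 0,"rz": 0,"fingers": -1}]'

```text
time: 30.0
position: [0.6085, 0.0719, 0.1751]
eef_rot: [-1.628, -2.684, 0.001]
contact_force: [0.1, -0.8, -3.3]
grip_width: 0.029
finger_force: 30.0
```

Request:
send_rows --commands '[{"dx": 0.1,"dy": 0.044,"dz": 0,"rx": 0,"ry": 0,"rz": 0,"fingers": -1},{"dx": 0.2,"dy": 0.088,"dz": 0,"rx": 0,"ry": 0,"rz": 0,"fingers": -1},{"dx": 0.3,"dy": 0.133,"dz": 0,"rx": 0,"ry": 0,"rz": 0,"fingers": -1},{"dx": 0.4,"dy": 0.177,"dz": 0,"rx": 0,"ry": 0,"rz": 0,"fingers": -1},{"dx": 0.5,"dy": 0.221,"dz": 0,"rx": 0,"ry": 0,"rz": 0,"fingers": -1},{"dx": 0.59,"dy": 0.261,"dz": 0,"rx": 0,"ry": 0,"rz": 0,"fingers": -1},{"dx": 0.65,"dy": 0.288,"dz": 0,"rx": 0,"ry": 0,"rz": 0,"fingers": -1},{"dx": 0.676,"dy": 0.299,"dz": 0,"rx": 0,"ry": 0,"rz": 0,"fingers": -1}]'

```text
time: 30.67
position: [0.5964, 0.2571, 0.1751]
eef_rot: [-1.625, -2.686, 0.001]
contact_force: [-0.2, 0.9, -3.0]
grip_width: 0.0293
finger_force: 30.0
```

Run:
```python
from h import *
# round plinth centre re-measured in the empty-plinth top view is not available; use dark-wood rim in w7-era top2 vs top0
import glob
now(); snap('wrist','w9'); A=now(); rel(A,pose((.5982,.2543,.1285),117.5))
```

```text
t 30.67 G [0.5964 0.2571 0.1941] psi 117.64 z [-0.002  0.001 -1.   ] q [ 3.000e-01  4.720e-01  1.450e+00  1.000e-03  1.222e+00 -1.830e-01] F [-0.2  0.9 -3. ] w 0.0293
t 30.72 G [0.5966 0.2571 0.1942] psi 117.65 z [-0.002  0.001 -1.   ] q [ 3.000e-01  4.720e-01  1.450e+00  1.000e-03  1.222e+00 -1.830e-01] F [ 0.2  1.2 -3. ] w 0.0292
d [-0.013  0.001  0.263] r [-0.0004 -0.0005  0.0008] rows 1.6
```

Run:
```python
from h import *
for f,seeds in (('top0',dict(round=(243,201),sq=(378,199),ob=(308,241))),('top1',dict(ob=(308,241)))):
  o,d=load(f); im=d['image']; g=im.astype(int)
  h=cv2.cvtColor(im,cv2.COLOR_BGR2HSV); m=((h[...,2]<125)&(g[...,2]>g[...,0]+12)).astype(np.uint8)
  for n,(u,v) in seeds.items():
    s=m.copy(); w=np.zeros_like(s); w[v-32:v+32,u-32:u+32]=1; s&=w
    c=[k for k in cv2.findContours(s,0,1)[0] if cv2.contourArea(k)>20]; H=cv2.convexHull(np.vstack(c))
    if n=='round': e=cv2.fitEllipse(H); print(f,n,e,at(d,*e[0],.015).round(4))
    else: e=cv2.minAreaRect(H); print(f,n,e,at(d,*e[0],.015).round(4))
```

```text
top0 round ((230.24624633789062, 199.8526611328125), (52.489105224609375, 88.80567169189453), 114.3553237915039) [0.6035 0.2926 0.015 ]
top0 sq ((375.88653564453125, 200.05844116210938), (40.00944137573242, 62.90583419799805), 84.5596694946289) [ 0.5917 -0.1157  0.015 ]
top0 ob ((307.5, 243.5), (53.0, 63.0), 90.0) [0.4754 0.0797 0.015 ]
top1 ob ((300.0705871582031, 247.18234252929688), (34.2833366394043, 67.26283264160156), 57.528804779052734) [0.4658 0.1007 0.015 ]
```

Request:
send_rows --commands '[{"dx": -0.006,"dy": 0,"dz": 0.04,"rx": 0,"ry": 0,"rz": 0,"fingers": -1},{"dx": -0.013,"dy": 0.001,"dz": 0.1,"rx": 0,"ry": 0,"rz": 0,"fingers": -1},{"dx": -0.013,"dy": 0.001,"dz": 0.16,"rx": 0,"ry": 0,"rz": 0,"fingers": -1},{"dx": -0.013,"dy": 0.001,"dz": 0.21,"rx": 0,"ry": 0,"rz": 0,"fingers": -1},{"dx": -0.013,"dy": 0.001,"dz": 0.24,"rx": 0,"ry": 0,"rz": 0,"fingers": -1},{"dx": -0.013,"dy": 0.001,"dz": 0.256,"rx": 0,"ry": 0,"rz": 0,"fingers": -1},{"dx": -0.013,"dy": 0.001,"dz": 0.263,"rx": 0,"ry": 0,"rz": 0,"fingers": -1},{"dx": -0.013,"dy": 0.001,"dz": 0.263,"rx": 0,"ry": 0,"rz": 0,"fingers": -1}]'

```text
time: 31.38
position: [0.5999, 0.2511, 0.1107]
eef_rot: [1.63, 2.685, 0.001]
contact_force: [-0.1, 0.4, -3.3]
grip_width: 0.0295
finger_force: 30.0
```

Request:
send_rows --commands '[{"dx": 0,"dy": 0,"dz": 0.004,"rx": 0,"ry": 0,"rz": 0,"fingers": -1},{"dx": 0,"dy": 0,"dz": 0.004,"rx": 0,"ry": 0,"rz": 0,"fingers": -1}]'

```text
time: 31.55
position: [0.6004, 0.2516, 0.1106]
eef_rot: [1.629, 2.685, 0.002]
contact_force: [0.5, -0.2, -3.4]
grip_width: 0.0293
finger_force: 30.0
```

```bash
python3 -c "
from h import *
rel(now(),pose((.5982,.2543,.1255),117.5))"
```

```text
t 31.55 G [0.6003 0.2516 0.1296] psi 117.52 z [ 0.002  0.001 -1.   ] q [ 0.291  0.538  1.511  0.     1.09  -0.19 ] F [ 0.5 -0.2 -3.4] w 0.0293
d [ 0.014 -0.003  0.016] r [0.0006 0.0001 0.0001] rows 0.1
```

Request:
send_rows --commands '[{"dx": 0.007,"dy": -0.001,"dz": 0.004,"rx": 0,"ry": 0,"rz": 0,"fingers": -1},{"dx": 0.014,"dy": -0.003,"dz": 0.008,"rx": 0,"ry": 0,"rz": 0,"fingers": -1},{"dx": 0.014,"dy": -0.003,"dz": 0.008,"rx": 0,"ry": 0,"rz": 0,"fingers": -1}]'

```text
time: 31.8
position: [0.5972, 0.2546, 0.108]
eef_rot: [1.629, 2.686, 0.001]
contact_force: [-0.1, -0.3, -2.3]
grip_width: 0.0292
finger_force: 30.0
```

Request:
send_rows --commands '[{"dx": 0,"dy": 0,"dz": 0.004,"rx": 0,"ry": 0,"rz": 0,"fingers": -1},{"dx": 0,"dy": 0,"dz": 0.004,"rx": 0,"ry": 0,"rz": 0,"fingers": -1}]'

```text
time: 31.97
position: [0.5974, 0.2543, 0.1068]
eef_rot: [1.629, 2.686, 0.001]
contact_force: [-0.2, 0.1, -3.1]
grip_width: 0.0288
finger_force: 30.0
```

Request:
send_rows --commands '[{"dx": 0,"dy": 0,"dz": 0.004,"rx": 0,"ry": 0,"rz": 0,"fingers": -1},{"dx": 0,"dy": 0,"dz": 0.004,"rx": 0,"ry": 0,"rz": 0,"fingers": -1}]'

```text
time: 32.13
position: [0.5976, 0.2543, 0.1065]
eef_rot: [1.629, 2.686, 0.001]
contact_force: [-1.6, -0.5, 1.8]
grip_width: 0.0291
finger_force: 30.0
```

Request:
send_rows --commands '[{"dx": 0,"dy": 0,"dz": 0,"rx": 0,"ry": 0,"rz": 0,"fingers": 0.2},{"dx": 0,"dy": 0,"dz": 0,"rx": 0,"ry": 0,"rz": 0,"fingers": 0.2},{"dx": 0,"dy": 0,"dz": 0,"rx": 0,"ry": 0,"rz": 0,"fingers": 1},{"dx": 0,"dy": 0,"dz": 0,"rx": 0,"ry": 0,"rz": 0,"fingers": 1},{"dx": 0,"dy": 0,"dz": 0,"rx": 0,"ry": 0,"rz": 0,"fingers": 1},{"dx": 0,"dy": 0,"dz": 0,"rx": 0,"ry": 0,"rz": 0,"fingers": 1},{"dx": 0,"dy": 0,"dz": 0,"rx": 0,"ry": 0,"rz": 0,"fingers": 1},{"dx": 0,"dy": 0,"dz": 0,"rx": 0,"ry": 0,"rz": 0,"fingers": 1}]'

```text
time: 32.8
position: [0.5976, 0.2542, 0.1059]
eef_rot: [1.629, 2.686, 0.001]
contact_force: [-0.2, 0.4, -0.4]
grip_width: 0.0792
finger_force: 0.0
```

Request:
send_rows --commands '[{"dx": 0,"dy": 0,"dz": -0.05,"rx": 0,"ry": 0,"rz": 0,"fingers": 1},{"dx": 0,"dy": 0,"dz": -0.15,"rx": 0,"ry": 0,"rz": 0,"fingers": 1},{"dx": 0,"dy": 0,"dz": -0.28,"rx": 0,"ry": 0,"rz": 0,"fingers": 1},{"dx": 0,"dy": 0,"dz": -0.42,"rx": 0,"ry": 0,"rz": 0,"fingers": 1},{"dx": 0,"dy": 0,"dz": -0.56,"rx": 0,"ry": 0,"rz": 0,"fingers": 1},{"dx": 0,"dy": 0,"dz": -0.6,"rx": 0,"ry": 0,"rz": 0,"fingers": 1}]'

```text
time: 33.3
position: [0.6003, 0.2551, 0.2633]
eef_rot: [1.626, 2.68, 0.013]
contact_force: [0.8, 0.8, 0.7]
grip_width: 0.088
finger_force: 0.0
```

Run:
```python
from h import *
A=now()
for w in [pose((.60,.07,.275),90),pose((.585,-.11,.25),55)]: rel(A,w); A=w
```

```text
t 33.3 G [0.6001 0.2551 0.2823] psi 117.52 z [ 0.01   0.003 -1.   ] q [ 0.296  0.398  1.346  0.     1.387 -0.184] F [0.8 0.8 0.7] w 0.088
d [-0.656 -0.343  0.027] r [ 0.0034 -0.0003  0.1529] rows 4.4
d [-0.72 -0.06  0.1 ] r [0.     0.     0.1944] rows 4.9
```

Request:
send_rows --commands '[{"dx": -0.15,"dy": -0.08,"dz": 0.007,"rx": 0,"ry": 0,"rz": 0.03,"fingers": 1},{"dx": -0.3,"dy": -0.157,"dz": 0.013,"rx": 0,"ry": 0,"rz": 0.07,"fingers": 1},{"dx": -0.45,"dy": -0.235,"dz": 0.02,"rx": 0,"ry": 0,"rz": 0.11,"fingers": 1},{"dx": -0.58,"dy": -0.303,"dz": 0.025,"rx": 0,"ry": 0,"rz": 0.14,"fingers": 1},{"dx": -0.656,"dy": -0.343,"dz": 0.027,"rx": 0,"ry": 0,"rz": 0.1529,"fingers": 1}]'

```text
time: 33.72
position: [0.5966, 0.0654, 0.2494]
eef_rot: [2.228, 2.213, -0.001]
contact_force: [-0.4, 0.7, -0.1]
grip_width: 0.0881
finger_force: 0.0
```

Request:
send_rows --commands '[{"dx": -0.14,"dy": -0.012,"dz": 0.02,"rx": 0,"ry": 0,"rz": 0.0389,"fingers": 1},{"dx": -0.29,"dy": -0.024,"dz": 0.04,"rx": 0,"ry": 0,"rz": 0.0778,"fingers": 1},{"dx": -0.43,"dy": -0.036,"dz": 0.06,"rx": 0,"ry": 0,"rz": 0.1167,"fingers": 1},{"dx": -0.58,"dy": -0.048,"dz": 0.08,"rx": 0,"ry": 0,"rz": 0.1556,"fingers": 1},{"dx": -0.72,"dy": -0.06,"dz": 0.1,"rx": 0,"ry": 0,"rz": 0.1944,"fingers": 1},{"dx": -0.72,"dy": -0.06,"dz": 0.1,"rx": 0,"ry": 0,"rz": 0.1944,"fingers": 1},{"dx": -0.72,"dy": -0.06,"dz": 0.1,"rx": 0,"ry": 0,"rz": 0.1944,"fingers": 1},{"dx": -0.72,"dy": -0.06,"dz": 0.1,"rx": 0,"ry": 0,"rz": 0.1944,"fingers": 1}]'

```text
time: 34.38
position: [0.582, -0.1105, 0.2242]
eef_rot: [-2.785, -1.451, -0.001]
contact_force: [-0.6, 0.8, -0.3]
grip_width: 0.0878
finger_force: 0.0
```

Run:
```python
from h import *
now(); o,d=snap('wrist','w10'); im=d['image']; g=im.astype(int)
h=cv2.cvtColor(cv2.GaussianBlur(im,(0,0),1.5),cv2.COLOR_BGR2HSV)
R=Ro.from_rotvec(o['eef_rot']).as_matrix(); T=np.array(d['T_tool_cam'])
c=(np.array((.593,-.119,.025))-np.array(o['position']))@R; c=(c-T[:3,3])@T[:3,:3]; r=np.arctan2(np.hypot(c[0],c[1]),c[2])/np.hypot(c[0],c[1])
u,v=d['cx']+d['fx']*r*c[0],d['cy']+d['fy']*r*c[1]; print('exp',u,v)
print('V along row',[int(h[int(v),x,2]) for x in range(int(u)-70,int(u)+70,5)]); print('V col',[int(h[y,int(u),2]) for y in range(int(v)-70,int(v)+70,5)])
# intensity-ratio mask robust to shadow: wood of plinth is redder/darker: print hue/sat in and out
print(h[int(v),int(u)],h[int(v),int(u)-65],h[int(v)-65,int(u)])
A=now(); rel(A,pose((.462,-.2825,.20),45));
```

```text
t 34.38 G [ 0.582  -0.1105  0.2432] psi 55.04 z [ 0.     0.001 -1.   ] q [-3.050e-01  3.460e-01  1.525e+00  1.000e-03  1.270e+00  3.050e-01] F [-0.6  0.8 -0.3] w 0.0878
exp 287.51152463740266 189.11791314009497
V along row [182, 157, 148, 141, 105, 107, 104, 102, 99, 96, 98, 102, 100, 99, 99, 99, 105, 108, 103, 103, 102, 101, 101, 105, 107, 138, 156, 162]
V col [223, 221, 215, 170, 155, 145, 107, 106, 107, 103, 104, 106, 109, 102, 99, 99, 100, 99, 96, 100, 102, 101, 105, 106, 133, 144, 147, 189]
[ 11 165  99] [ 15 148 157] [ 17 136 221]
t 34.43 G [ 0.5822 -0.1099  0.2433] psi 55.1 z [ 0.001  0.001 -1.   ] q [-3.040e-01  3.460e-01  1.525e+00  1.000e-03  1.269e+00  3.050e-01] F [-0.   1.3  0.3] w 0.0876
d [-0.842  0.001  0.172] r [-0.     -0.0004  0.0561] rows 5.2
```

Run:
```python
from h import *
o,d=load('w10'); h=cv2.cvtColor(cv2.GaussianBlur(d['image'],(0,0),1),cv2.COLOR_BGR2HSV); m=((h[...,2]<122)&(h[...,1]>110)).astype(np.uint8)
m=cv2.morphologyEx(m,cv2.MORPH_OPEN,np.ones((7,7)))
n,l,st,ce=cv2.connectedComponentsWithStats(m); i=l[189,287]; print(st[i],ce[i])
k=max(cv2.findContours((l==i).astype(np.uint8),0,1)[0],key=cv2.contourArea)
w=np.array([at(d,*p[0],.025,o)[:2] for p in k],np.float32); r=cv2.minAreaRect((w*1000)); print('rect mm',r)
p=cv2.approxPolyDP(cv2.convexHull(k),8,True).reshape(-1,2); print(p.tolist(),[at(d,*q,.025,o)[:2].round(4).tolist() for q in p])
```

```text
[ 233  145  110   96 6322] [287.985764   189.33280607]
rect mm ((593.0999755859375, -117.55186462402344), (95.61354064941406, 98.08833312988281), 17.114465713500977)
[[300, 145], [342, 187], [290, 240], [233, 191], [263, 155]] [[0.6328, -0.0854], [0.6462, -0.1525], [0.5605, -0.172], [0.5407, -0.0851], [0.5927, -0.0712]]
```

Request:
send_rows --commands '[{"dx": -0.12,"dy": 0,"dz": 0,"rx": 0,"ry": 0,"rz": 0.01,"fingers": 1},{"dx": -0.28,"dy": 0,"dz": 0,"rx": 0,"ry": 0,"rz": 0.03,"fingers": 1},{"dx": -0.44,"dy": 0,"dz": 0,"rx": 0,"ry": 0,"rz": 0.045,"fingers": 1},{"dx": -0.6,"dy": 0,"dz": 0,"rx": 0,"ry": 0,"rz": 0.056,"fingers": 1},{"dx": -0.75,"dy": 0,"dz": 0.05,"rx": 0,"ry": 0,"rz": 0.056,"fingers": 1},{"dx": -0.842,"dy": 0.001,"dz": 0.12,"rx": 0,"ry": 0,"rz": 0.056,"fingers": 1},{"dx": -0.842,"dy": 0.001,"dz": 0.172,"rx": 0,"ry": 0,"rz": 0.056,"fingers": 1},{"dx": -0.842,"dy": 0.001,"dz": 0.172,"rx": 0,"ry": 0,"rz": 0.056,"fingers": 1}]'

```text
time: 35.1
position: [0.4602, -0.2821, 0.179]
eef_rot: [-2.9, -1.199, 0.002]
contact_force: [0.2, 0.7, 0.3]
grip_width: 0.0877
finger_force: 0.0
```

Run:
```python
from h import *
A=now(); rel(A,pose((.462,-.2825,.20),45)); rel(A,pose((.462,-.2825,.077),45))
```

```text
t 35.1 G [ 0.4602 -0.2821  0.198 ] psi 44.94 z [-0.002  0.003 -1.   ] q [-6.790e-01  3.200e-01  1.691e+00  1.000e-03  1.135e+00  1.070e-01] F [0.2 0.7 0.3] w 0.0877
d [ 0.004  0.006 -0.008] r [-0.0013 -0.0002 -0.0003] rows 0.1
d [0.004 0.008 0.484] r [-0.0013 -0.0002 -0.0003] rows 2.9
```

Request:
send_rows --commands '[{"dx": 0.002,"dy": 0.004,"dz": 0.08,"rx": 0,"ry": 0,"rz": 0,"fingers": 1},{"dx": 0.004,"dy": 0.007,"dz": 0.18,"rx": -0.001,"ry": 0,"rz": 0,"fingers": 1},{"dx": 0.004,"dy": 0.007,"dz": 0.28,"rx": -0.001,"ry": 0,"rz": 0,"fingers": 1},{"dx": 0.004,"dy": 0.007,"dz": 0.38,"rx": -0.001,"ry": 0,"rz": 0,"fingers": 1},{"dx": 0.004,"dy": 0.007,"dz": 0.45,"rx": -0.001,"ry": 0,"rz": 0,"fingers": 1},{"dx": 0.004,"dy": 0.007,"dz": 0.475,"rx": -0.001,"ry": 0,"rz": 0,"fingers": 1},{"dx": 0.004,"dy": 0.007,"dz": 0.48,"rx": -0.001,"ry": 0,"rz": 0,"fingers": 1}]'

```text
time: 35.68
position: [0.4641, -0.2822, 0.0603]
eef_rot: [2.901, 1.204, 0.002]
contact_force: [0.1, -0.3, 0.7]
grip_width: 0.0879
finger_force: 0.0
```

Request:
send_rows --commands '[{"dx": 0,"dy": 0,"dz": 0,"rx": 0,"ry": 0,"rz": 0,"fingers": 1},{"dx": 0,"dy": 0,"dz": 0,"rx": 0,"ry": 0,"rz": 0,"fingers": -1},{"dx": 0,"dy": 0,"dz": 0,"rx": 0,"ry": 0,"rz": 0,"fingers": -1},{"dx": 0,"dy": 0,"dz": 0,"rx": 0,"ry": 0,"rz": 0,"fingers": -1},{"dx": 0,"dy": 0,"dz": 0,"rx": 0,"ry": 0,"rz": 0,"fingers": -1},{"dx": 0,"dy": 0,"dz": 0,"rx": 0,"ry": 0,"rz": 0,"fingers": -1},{"dx": 0,"dy": 0,"dz": 0,"rx": 0,"ry": 0,"rz": 0,"fingers": -1},{"dx": 0,"dy": 0,"dz": 0,"rx": 0,"ry": 0,"rz": 0,"fingers": -1}]'

```text
time: 36.35
position: [0.4631, -0.2835, 0.0611]
eef_rot: [2.902, 1.199, 0.002]
contact_force: [-1.5, 1.5, 5.7]
grip_width: 0.0513
finger_force: 30.0
```

Run:
```python
from h import *
A=now(); G=A[0]-.019*A[1][:,2]; z=G[2]
for w in [pose((G[0],G[1],z+.07),45),pose((.593,-.1185,z+.07),45),pose((.593,-.1185,z+.003),45)]: rel(A,w); A=w
```

```text
t 36.35 G [ 0.4631 -0.2835  0.0801] psi 44.92 z [ 0.002 -0.001 -1.   ] q [-6.77e-01  4.77e-01  1.80e+00  1.00e-03  8.62e-01  1.10e-01] F [-1.5  1.5  5.7] w 0.0513
d [ 0.    0.   -0.28] r [ 0.0007 -0.0002 -0.0005] rows 1.7
d [ 0.834 -0.099  0.   ] r [0. 0. 0.] rows 5.0
d [0.    0.    0.268] r [0. 0. 0.] rows 1.6
```

Request:
send_rows --commands '[{"dx": 0,"dy": 0,"dz": -0.03,"rx": 0,"ry": 0,"rz": 0,"fingers": -1},{"dx": 0,"dy": 0,"dz": -0.08,"rx": 0,"ry": 0,"rz": 0,"fingers": -1},{"dx": 0,"dy": 0,"dz": -0.15,"rx": 0,"ry": 0,"rz": 0,"fingers": -1},{"dx": 0,"dy": 0,"dz": -0.22,"rx": 0,"ry": 0,"rz": 0,"fingers": -1},{"dx": 0,"dy": 0,"dz": -0.265,"rx": 0,"ry": 0,"rz": 0,"fingers": -1},{"dx": 0,"dy": 0,"dz": -0.28,"rx": 0,"ry": 0,"rz": 0,"fingers": -1},{"dx": 0,"dy": 0,"dz": -0.28,"rx": 0,"ry": 0,"rz": 0,"fingers": -1}]'

```text
time: 36.93
position: [0.4641, -0.2844, 0.1319]
eef_rot: [2.899, 1.198, 0.005]
contact_force: [-0.1, -0.0, -2.0]
grip_width: 0.0515
finger_force: 30.0
```

Request:
send_rows --commands '[{"dx": 0.05,"dy": -0.006,"dz": 0,"rx": 0,"ry": 0,"rz": 0,"fingers": -1},{"dx": 0.15,"dy": -0.018,"dz": 0,"rx": 0,"ry": 0,"rz": 0,"fingers": -1},{"dx": 0.28,"dy": -0.033,"dz": 0,"rx": 0,"ry": 0,"rz": 0,"fingers": -1},{"dx": 0.42,"dy": -0.05,"dz": 0,"rx": 0,"ry": 0,"rz": 0,"fingers": -1},{"dx": 0.56,"dy": -0.066,"dz": 0,"rx": 0,"ry": 0,"rz": 0,"fingers": -1},{"dx": 0.69,"dy": -0.082,"dz": 0,"rx": 0,"ry": 0,"rz": 0,"fingers": -1},{"dx": 0.79,"dy": -0.094,"dz": 0,"rx": 0,"ry": 0,"rz": 0,"fingers": -1},{"dx": 0.834,"dy": -0.099,"dz": 0,"rx": 0,"ry": 0,"rz": 0,"fingers": -1}]'

```text
time: 37.6
position: [0.5951, -0.1153, 0.1296]
eef_rot: [2.901, 1.203, 0.003]
contact_force: [0.7, -0.1, -3.0]
grip_width: 0.0514
finger_force: 30.0
```

Request:
send_rows --commands '[{"dx": 0,"dy": 0,"dz": 0.04,"rx": 0,"ry": 0,"rz": 0,"fingers": -1},{"dx": 0,"dy": 0,"dz": 0.09,"rx": 0,"ry": 0,"rz": 0,"fingers": -1},{"dx": 0,"dy": 0,"dz": 0.14,"rx": 0,"ry": 0,"rz": 0,"fingers": -1},{"dx": 0,"dy": 0,"dz": 0.18,"rx": 0,"ry": 0,"rz": 0,"fingers": -1},{"dx": 0,"dy": 0,"dz": 0.2,"rx": 0,"ry": 0,"rz": 0,"fingers": -1},{"dx": 0,"dy": 0,"dz": 0.2,"rx": 0,"ry": 0,"rz": 0,"fingers": -1}]'

```text
time: 38.1
position: [0.5918, -0.1195, 0.0789]
eef_rot: [2.903, 1.199, -0.002]
contact_force: [-0.2, -0.3, -3.1]
grip_width: 0.0515
finger_force: 30.0
```

```bash
python3 -c "
from h import *
rel(now(),pose((.593,-.1185,.0801),45))"
```

```text
t 38.1 G [ 0.5918 -0.1195  0.0979] psi 44.86 z [-0.001 -0.001 -1.   ] q [-3.130e-01  5.210e-01  1.646e+00 -1.000e-03  9.760e-01  4.760e-01] F [-0.2 -0.3 -3.1] w 0.0515
d [0.006 0.001 0.071] r [-0.      0.0004 -0.0008] rows 0.4
```

Request:
send_rows --commands '[{"dx": 0.003,"dy": 0,"dz": 0.015,"rx": 0,"ry": 0,"rz": 0,"fingers": -1},{"dx": 0.006,"dy": 0,"dz": 0.03,"rx": 0,"ry": 0,"rz": 0,"fingers": -1},{"dx": 0.006,"dy": 0,"dz": 0.043,"rx": 0,"ry": 0,"rz": 0,"fingers": -1},{"dx": 0.006,"dy": 0,"dz": 0.052,"rx": 0,"ry": 0,"rz": 0,"fingers": -1},{"dx": 0.006,"dy": 0,"dz": 0.056,"rx": 0,"ry": 0,"rz": 0,"fingers": -1},{"dx": 0.006,"dy": 0,"dz": 0.056,"rx": 0,"ry": 0,"rz": 0,"fingers": -1}]'

```text
time: 38.6
position: [0.5948, -0.118, 0.0669]
eef_rot: [2.901, 1.199, 0.003]
contact_force: [-0.1, 0.8, -2.7]
grip_width: 0.0514
finger_force: 30.0
```

Request:
send_rows --commands '[{"dx": 0,"dy": 0,"dz": 0.004,"rx": 0,"ry": 0,"rz": 0,"fingers": -1},{"dx": 0,"dy": 0,"dz": 0.007,"rx": 0,"ry": 0,"rz": 0,"fingers": -1},{"dx": 0,"dy": 0,"dz": 0.007,"rx": 0,"ry": 0,"rz": 0,"fingers": -1}]'

```text
time: 38.85
position: [0.5949, -0.1181, 0.0652]
eef_rot: [2.901, 1.199, 0.003]
contact_force: [0.2, -0.9, -3.3]
grip_width: 0.0515
finger_force: 30.0
```

Request:
send_rows --commands '[{"dx": 0,"dy": 0,"dz": 0.003,"rx": 0,"ry": 0,"rz": 0,"fingers": -1},{"dx": 0,"dy": 0,"dz": 0.003,"rx": 0,"ry": 0,"rz": 0,"fingers": -1}]'

```text
time: 39.02
position: [0.5949, -0.1181, 0.0644]
eef_rot: [2.901, 1.199, 0.003]
contact_force: [-1.0, -0.1, -3.2]
grip_width: 0.0514
finger_force: 30.0
```

```bash
python3 -c "
from h import *
rel(now(),pose((.593,-.1185,.0801),45))"
```

```text
t 39.02 G [ 0.5948 -0.1181  0.0834] psi 44.92 z [ 0.003 -0.002 -1.   ] q [-3.090e-01  5.420e-01  1.653e+00 -1.000e-03  9.440e-01  4.780e-01] F [-1.  -0.1 -3.2] w 0.0514
d [-0.006 -0.004  0.013] r [ 0.0011 -0.0002 -0.0005] rows 0.1
```

Request:
send_rows --commands '[{"dx": -0.003,"dy": -0.004,"dz": 0.005,"rx": 0,"ry": 0,"rz": 0,"fingers": -1},{"dx": -0.005,"dy": -0.004,"dz": 0.008,"rx": 0,"ry": 0,"rz": 0,"fingers": -1},{"dx": -0.005,"dy": -0.004,"dz": 0.008,"rx": 0,"ry": 0,"rz": 0,"fingers": -1}]'

```text
time: 39.27
position: [0.5929, -0.1183, 0.0622]
eef_rot: [2.901, 1.199, 0.002]
contact_force: [0.2, 0.5, -3.0]
grip_width: 0.0514
finger_force: 30.0
```

Request:
send_rows --commands '[{"dx": 0,"dy": 0,"dz": 0.004,"rx": 0,"ry": 0,"rz": 0,"fingers": -1},{"dx": 0,"dy": 0,"dz": 0.004,"rx": 0,"ry": 0,"rz": 0,"fingers": -1}]'

```text
time: 39.43
position: [0.5932, -0.1183, 0.0613]
eef_rot: [2.901, 1.199, 0.003]
contact_force: [0.8, 0.2, -2.9]
grip_width: 0.0514
finger_force: 30.0
```

Request:
send_rows --commands '[{"dx": 0,"dy": 0,"dz": 0.003,"rx": 0,"ry": 0,"rz": 0,"fingers": -1},{"dx": 0,"dy": 0,"dz": 0.003,"rx": 0,"ry": 0,"rz": 0,"fingers": -1}]'

```text
time: 39.6
position: [0.5933, -0.1183, 0.0612]
eef_rot: [2.901, 1.199, 0.003]
contact_force: [-0.6, -0.7, 2.0]
grip_width: 0.0513
finger_force: 30.0
```

Contact at the expected height. I'll release, rise and move aside to check.

Request:
send_rows --commands '[{"dx": 0,"dy": 0,"dz": 0,"rx": 0,"ry": 0,"rz": 0,"fingers": 1},{"dx": 0,"dy": 0,"dz": 0,"rx": 0,"ry": 0,"rz": 0,"fingers": 1},{"dx": 0,"dy": 0,"dz": 0,"rx": 0,"ry": 0,"rz": 0,"fingers": 1},{"dx": 0,"dy": 0,"dz": 0,"rx": 0,"ry": 0,"rz": 0,"fingers": 1},{"dx": 0,"dy": 0,"dz": 0,"rx": 0,"ry": 0,"rz": 0,"fingers": 1},{"dx": 0,"dy": 0,"dz": 0,"rx": 0,"ry": 0,"rz": 0,"fingers": 1},{"dx": 0,"dy": 0,"dz": 0,"rx": 0,"ry": 0,"rz": 0,"fingers": 1}]'

```text
time: 40.18
position: [0.5933, -0.1183, 0.0607]
eef_rot: [2.901, 1.199, 0.003]
contact_force: [-0.3, -0.4, -0.9]
grip_width: 0.0875
finger_force: 0.0
```

Request:
send_rows --commands '[{"dx": 0,"dy": 0,"dz": -0.05,"rx": 0,"ry": 0,"rz": 0,"fingers": 1},{"dx": 0,"dy": 0,"dz": -0.15,"rx": 0,"ry": 0,"rz": 0,"fingers": 1},{"dx": 0,"dy": 0,"dz": -0.28,"rx": 0,"ry": 0,"rz": 0,"fingers": 1},{"dx": 0,"dy": 0,"dz": -0.42,"rx": 0,"ry": 0,"rz": 0,"fingers": 1},{"dx": 0,"dy": 0,"dz": -0.56,"rx": 0,"ry": 0,"rz": 0,"fingers": 1},{"dx": 0,"dy": 0,"dz": -0.7,"rx": 0,"ry": 0,"rz": 0,"fingers": 1},{"dx": 0,"dy": 0,"dz": -0.8,"rx": 0,"ry": 0,"rz": 0,"fingers": 1}]'

```text
time: 40.77
position: [0.5935, -0.1181, 0.2642]
eef_rot: [2.899, 1.198, 0.007]
contact_force: [0.6, 0.6, 0.0]
grip_width: 0.0877
finger_force: 0.0
```

Request:
send_rows --commands '[{"dx": -0.16,"dy": 0.02,"dz": 0,"rx": 0,"ry": 0,"rz": 0,"fingers": 1},{"dx": -0.32,"dy": 0.04,"dz": 0,"rx": 0,"ry": 0,"rz": 0,"fingers": 1},{"dx": -0.48,"dy": 0.06,"dz": 0,"rx": 0,"ry": 0,"rz": 0,"fingers": 1},{"dx": -0.64,"dy": 0.08,"dz": 0,"rx": 0,"ry": 0,"rz": 0,"fingers": 1},{"dx": -0.8,"dy": 0.1,"dz": 0,"rx": 0,"ry": 0,"rz": 0,"fingers": 1},{"dx": -0.95,"dy": 0.12,"dz": 0,"rx": 0,"ry": 0,"rz": 0,"fingers": 1},{"dx": -0.95,"dy": 0.12,"dz": 0,"rx": 0,"ry": 0,"rz": 0,"fingers": 1}]'

```text
time: 41.35
position: [0.442, -0.3117, 0.2608]
eef_rot: [2.902, 1.191, -0.001]
contact_force: [1.0, 0.5, -0.1]
grip_width: 0.0875
finger_force: 0.0
```

Request:
send_rows --commands '[{"dx": -0.6,"dy": 0.5,"dz": 0,"rx": 0,"ry": 0,"rz": 0,"fingers": 1},{"dx": -0.6,"dy": 0.5,"dz": 0,"rx": 0,"ry": 0,"rz": 0,"fingers": 1},{"dx": -0.6,"dy": 0.5,"dz": 0,"rx": 0,"ry": 0,"rz": 0,"fingers": 1},{"dx": -0.6,"dy": 0.5,"dz": 0,"rx": 0,"ry": 0,"rz": 0,"fingers": 1},{"dx": -0.6,"dy": 0.5,"dz": 0,"rx": 0,"ry": 0,"rz": 0,"fingers": 1},{"dx": -0.6,"dy": 0.5,"dz": 0,"rx": 0,"ry": 0,"rz": 0,"fingers": 1}]'

```text
time: 41.85
position: [0.427, -0.5071, 0.2603]
eef_rot: [2.9, 1.193, 0.001]
contact_force: [0.2, -1.0, 1.1]
grip_width: 0.0882
finger_force: 0.0
```

```bash
ls pics/*.png | wc -l
python3 - <<'E'
from h import *
now(); _,d=snap('top','top3'); _,s=snap('side','side4')
a=cv2.resize(d['image'][140:280,200:410],(480,320),interpolation=cv2.INTER_CUBIC); b=cv2.resize(s['image'][90:290,200:400],(320,320),interpolation=cv2.INTER_CUBIC)
cv2.imwrite('pics/fin.png',np.hstack([a,b]))
E
```

```text
25
t 41.85 G [ 0.427  -0.507   0.2793] psi 44.7 z [ 0.003 -0.005 -1.   ] q [-0.975  0.419  1.32  -0.     1.397 -0.184] F [ 0.2 -1.   1.1] w 0.0882
```

All 14 picture views are used, so I'll check the end state numerically, comparing predicted and observed cast positions and checking that the bystanders are unchanged.

Run:
```python
from h import *
_,a=load('top0'); _,d=load('top3'); _,s0=load('side0'); _,s=load('side4')
def blob(f,P,r=30,lo=150):
    u,v=proj(f,[P])[0]; x,y=int(round(u)),int(round(v)); w=f['image'][y-r:y+r,x-r:x+r]; h=cv2.cvtColor(w,cv2.COLOR_BGR2HSV)
    m=((h[...,1]<60)&(h[...,2]>lo)).astype(np.uint8); n,l,st,ce=cv2.connectedComponentsWithStats(m); i=1+np.argmax(st[1:,4]); return (x,y),st[i].tolist(),(ce[i]+[x-r,y-r]).round(1)
for n,P in dict(owl=(.5933,-.1183,.11),donkey=(.4822,.0790,.095),man=(.5976,.2543,.105)).items():
    b=blob(d,P); print(n,'top exp',b[0],'blob',b[1],b[2],'world',at(d,*b[2],P[2]).round(3)); b=blob(s,P); print('   side',b)
for n,P in dict(jar=(.725,.067,.07),bowl=(.667,-.304,.045),sand=(.398,.314,.029)).items():
    for f0,f1 in ((a,d),(s0,s)):
        u,v=proj(f0,[P])[0].astype(int); A=f0['image'][v-22:v+22,u-22:u+22].astype(int); B=f1['image'][v-22:v+22,u-22:u+22].astype(int); g=lambda M:M.mean(2).astype(np.float32)
        print(n,'diff',np.abs(A-B).mean().round(1),'shift px',np.round(cv2.phaseCorrelate(g(A),g(B)),2))
```

```text
owl top exp (384, 195) blob [22, 22, 19, 21, 235] [384.2 195.7] world [ 0.593 -0.119  0.11 ]
   side ((290, 134), [5, 1, 22, 15, 154], array([274.8, 113.9]))
donkey top exp (309, 240) blob [16, 19, 30, 23, 290] [308.4 240.4] world [0.482 0.081 0.095]
   side ((324, 186), [21, 16, 18, 25, 193], array([323.7, 185.6]))
man top exp (241, 198) blob [19, 19, 23, 23, 389] [241.3 198. ] world [0.597 0.253 0.105]
   side ((275, 230), [19, 19, 24, 21, 296], array([275.6, 229.7]))Traceback (most recent call last):
  File "<stdin>", line 11, in <module>
    return _wrapfunc(a, 'round', decimals=decimals, out=out)
    return _wrapit(obj, method, *args, **kwds)
    conv = _array_converter(obj)
ValueError: setting an array element with a sequence. The requested array has an inhomogeneous shape after 1 dimensions. The detected shape was (2,) + inhomogeneous part.
```

All three casts stand upright where they belong, to within about 2 mm. The bystanders were never approached. Handing in.

```bash
python3 -c "
from h import *
sign_off(); print('done')"
```

```text
the job is handed in; nothing more can be done
done
```

The job is handed in at about 42 s: the man is on the round plinth, the owl on the square one (via the turntable) and the donkey on the oblong one, each within about 2 mm of where I aimed by camera; I first lowered the owl over a lookalike grey disc by mistake, and my check that the jar, bowl and block had not moved crashed, so that rests on the arm never having gone near them.

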